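# Nest the storage boxes and hang up the pails

### The job

Put the sorting set away: take the jar of nails out of the largest grey box and stand it upright on the bench clear of that box, then nest the other grey boxes in the largest one, one at a time from large to small, each fully down inside the one before. Hang both small metal pails by their handles on the hook stand, one pail to a hook, and leave everything else on the bench where it is.

Things in the scene. Friction and masses are not known exactly. Their poses are not given: they have to be found in the camera images.
- box_1_mid (a point): the largest and lowest box (always present): open-topped grey box, outside 160 long (its x) x 84 wide (its y) x 36 high, walls and floor 3 thick; the point is its centre, half-way up and 18 above its underside, z up. Loose, 0.45 kg. At the start the jar of nails stands in it
- box_2_mid (a point): second box, may be absent: open-topped grey box, outside 138 long (its x) x 68 wide (its y) x 52 high, walls and floor 3 thick; the point is its centre, half-way up and 26 above its underside, z up. Grip it across its width at the rim: when seated inside the next larger box its rim stands 19 above that box's rim, so fingers that reach no more than 16 below its rim stay clear
- box_3_mid (a point): third box, may be absent: open-topped grey box, outside 122 long (its x) x 53 wide (its y) x 68 high, walls and floor 3 thick; the point is its centre, half-way up and 34 above its underside, z up. Gripped and seated like the second; seated in the second box its rim stands 19 above that one's
- box_4_mid (a point): smallest, narrowest and tallest box, may be absent: open-topped grey box, outside 106 long (its x) x 39 wide (its y) x 84 high, walls and floor 3 thick; the point is its centre, half-way up and 42 above its underside, z up. Gripped and seated like the others
- nail_jar_mid (a point): glass jar of nails with a yellow-brown lid, 57 across, 73 high, upright; the point is its centre, half-way up. It starts inside the largest box, its top 40 above that box's rim
- pail_1_bar (a point): small metal pail, 0.15 kg: cup 62 to 72 across, 60 high, under a stiff arched handle in its y-z plane. The point is the middle of the handle's top bar: a rod 10 thick along y, straight to y = +-40 (legs at +-46), 130 above the pail's underside, 65 above the cup's rim. Grip the bar from above about 26 to one side, to leave its middle free for the hook
- pail_2_bar (a point): small metal pail, 0.15 kg: cup 62 to 72 across, 60 high, under a stiff arched handle in its y-z plane. The point is the middle of the handle's top bar: a rod 10 thick along y, straight to y = +-40 (legs at +-46), 130 above the pail's underside, 65 above the cup's rim. Grip the bar from above about 26 to one side, to leave its middle free for the hook
- hook_right (a point): right hand (stand's y = -85) hook of the fixed wooden stand: a rod 8 thick running from the cross-bar along the point's -x (toward the robot). The point is where a handle rests, on the rod's top, 76 in front of the cross-bar, 191 above the bench; the upturned tip is 25 farther out, its top 24 above the point. A bar (along the point's y) goes over the tip, then back (+x) and down; its axis ends 5 above the point
- hook_left (a point): left hand (stand's y = +85) hook of the fixed wooden stand: a rod 8 thick running from the cross-bar along the point's -x (toward the robot). The point is where a handle rests, on the rod's top, 76 in front of the cross-bar, 191 above the bench; the upturned tip is 25 farther out, its top 24 above the point. A bar (along the point's y) goes over the tip, then back (+x) and down; its axis ends 5 above the point
- spanner_mid (a point): bystander, to be left alone: open-ended spanner 211 long (its y), 34 wide, lying flat; the point is at its middle
- tape_measure_mid (a point): bystander, to be left alone: black tape measure 44 x 90 x 69 high; the point is at its middle
- gear_wheel_mid (a point): bystander, to be left alone: flat steel gear wheel 62 across, 14 thick; the point is at its middle
- nail_carton_mid (a point): bystander, to be left alone: carton of nails 50 x 85 x 42 high; the point is at its middle
- nail_jar: the same thing as its point above; origin at the centre of its underside
- box_2: the same thing as its point above; origin at the centre of its underside
- box_3: the same thing as its point above; origin at the centre of its underside
- box_4: the same thing as its point above; origin at the centre of its underside
- pail_1: the same thing as its point above; origin at the centre of its underside
- pail_2: the same thing as its point above; origin at the centre of its underside
Not all that is in view belongs to the job. Leave any green look-alike of the box_4 alone. What is shaped like the pail_1 but orange is not meant.

How it is judged (in metres and radians):
On the way, in this order (a step that is already met when the one before it is completed fails the run):
1. the jar of nails is let go, upright on the bench, clear of the largest box (height (world z) of nail_jar_mid below 0.042 m and angle between nail_jar_mid's own z axis and vertical below 0.15 rad and horizontal distance between nail_jar_mid and box_1_mid above 0.068 m and linear speed of nail_jar below 0.03 m/s and contact force between the fingers and nail_jar below 0.2 N), for 0.2 s.
2. the second box, if there, sits fully down inside the next larger one (z of box_2_mid in the frame of box_1_mid between 0 and 0.016 m and x of box_2_mid in the frame of box_1_mid between -0.024 and 0.024 m and y of box_2_mid in the frame of box_1_mid between -0.017 and 0.017 m and angle between box_2_mid's own z axis and vertical below 0.12 rad), for 0.2 s.
3. the third box, if there, sits fully down inside the next larger one (z of box_3_mid in the frame of box_1_mid between 0 and 0.027 m and x of box_3_mid in the frame of box_1_mid between -0.036 and 0.036 m and y of box_3_mid in the frame of box_1_mid between -0.026 and 0.026 m and z of box_3_mid in the frame of box_2_mid between 0 and 0.016 m and x of box_3_mid in the frame of box_2_mid between -0.024 and 0.024 m and y of box_3_mid in the frame of box_2_mid between -0.017 and 0.017 m and angle between box_3_mid's own z axis and vertical below 0.12 rad), for 0.2 s.
4. the smallest box, if there, sits fully down inside the next larger one (z of box_4_mid in the frame of box_1_mid between 0 and 0.038 m and x of box_4_mid in the frame of box_1_mid between -0.048 and 0.048 m and y of box_4_mid in the frame of box_1_mid between -0.035 and 0.035 m and z of box_4_mid in the frame of box_2_mid between 0 and 0.027 m and x of box_4_mid in the frame of box_2_mid between -0.036 and 0.036 m and y of box_4_mid in the frame of box_2_mid between -0.026 and 0.026 m and z of box_4_mid in the frame of box_3_mid between 0 and 0.016 m and x of box_4_mid in the frame of box_3_mid between -0.024 and 0.024 m and y of box_4_mid in the frame of box_3_mid between -0.017 and 0.017 m and angle between box_4_mid's own z axis and vertical below 0.12 rad), for 0.2 s.
At the end, for the whole second after the job is handed in: Jar upright on the bench, outside (centres over 68 mm apart) the largest box, which is flat on the bench; each other box inside all larger ones, within 5 mm of fully down, level to 0.12 rad; both pails hang on a hook, one each, bar middle within 30 mm of rest point, tilt under 0.4 rad; all at rest (all of step 2 and all of step 3 and all of step 4 and height (world z) of nail_jar_mid below 0.042 m and angle between nail_jar_mid's own z axis and vertical below 0.15 rad and horizontal distance between nail_jar_mid and box_1_mid above 0.068 m and linear speed of each of nail_jar, box_2, box_3, box_4 below 0.03 m/s and angle between box_1_mid's own z axis and vertical below 0.1 rad and height (world z) of box_1_mid below 0.025 m and ((x of pail_1_bar in the frame of hook_right between -0.03 and 0.03 m and y of pail_1_bar in the frame of hook_right between -0.03 and 0.03 m and z of pail_1_bar in the frame of hook_right between -0.01 and 0.015 m) or (x of pail_1_bar in the frame of hook_left between -0.03 and 0.03 m and y of pail_1_bar in the frame of hook_left between -0.03 and 0.03 m and z of pail_1_bar in the frame of hook_left between -0.01 and 0.015 m)) and angle between each of pail_1_bar, pail_2_bar's own z axis and vertical below 0.4 rad and linear speed of each of pail_1, pail_2 below 0.06 m/s and ((x of pail_2_bar in the frame of hook_right between -0.03 and 0.03 m and y of pail_2_bar in the frame of hook_right between -0.03 and 0.03 m and z of pail_2_bar in the frame of hook_right between -0.01 and 0.015 m) or (x of pail_2_bar in the frame of hook_left between -0.03 and 0.03 m and y of pail_2_bar in the frame of hook_left between -0.03 and 0.03 m and z of pail_2_bar in the frame of hook_left between -0.01 and 0.015 m))); the robot touches nothing.
It fails at once if the spanner is shifted by more than 50 mm (distance of spanner_mid from where it was at the start of the episode above 0.05 m).
It fails at once if the tape measure is shifted by more than 50 mm (distance of tape_measure_mid from where it was at the start of the episode above 0.05 m).
It fails at once if the gear wheel is shifted by more than 50 mm (distance of gear_wheel_mid from where it was at the start of the episode above 0.05 m).
It fails at once if the nail carton is shifted by more than 50 mm (distance of nail_carton_mid from where it was at the start of the episode above 0.05 m).
It fails at once if the jar of nails is tipped over (angle between nail_jar_mid's own z axis and vertical above 0.9 rad).
Of box_2, box_3, box_4 only 2 to 3 are there at a start; the rules pass over those that are not, and their reading is None.
At some moment in a run one of box_2, box_3 may be knocked a few centimetres aside while the robot is not near it.
It also fails if it takes over 210 s, if anything falls off the work surface, if the arm or the gripper's body presses on something with over 40 N, if the wrist force passes 120 N, or if a joint passes its speed limit or range.

### The arm

A 6-joint arm with a two-finger parallel gripper is mounted at the origin on a cart in front of the work surface, level with it; the furniture and walls round the work are solid. World frame = base frame: x ahead of the robot, y to its left, z up, the work surface at z = 0. Lengths are in mm, angles in rad, forces in N, time in s.
With the tool pointing down it reaches from about 325 to 900 mm from the base axis. Payload 6.1 kg.
Tool frame: the origin (TCP) lies at the very end of the fingers, on their centre line; the grasp point (between the pads) lies 19 mm behind it (arm.grasp_offset is the distance from the TCP to the grasp point, in mm); z points along the fingers, y is the line along which they close (so a half turn about z gives the same grasp; the last joint's range is limited). The gripper opens to 85 mm and grips with 20 to 120 N. Pads are 22 mm wide; open, the fingers measure 114 mm over their backs; the gripper's body (76 mm by 85 mm) begins 54 mm behind the grasp point. The pads swing forward as they close: fully open they stand 13 mm farther back than shut.
Start: joints at [-1.452, 0.22, 1.526, -0, 1.395, -0.126], TCP at [151.47, -606.36, 201.1] pointing down, gripper open.
Joint ranges: [-2.98, 2.98], [-0.91, 2.08], [0.09, 2.57], [-1.24, 4.39], [0.2, 2.65], [-2.68, 2.68]. Speed limits (rad/s): [2.57, 2.57, 3.01, 3.14, 3.14, 3.14].

### API

Orientations are given as a 3x3 rotation matrix whose columns are the frame's x, y, z axes.
In Python, from cell import arm gives the robot as it stands. The module is installed in compiled form; this text tells all that it offers.
- The arm moves only by the tool drive_tool, never from a script. Its argument "series" is a list that holds one entry, the list of rows, each a list of 7 numbers: the gripper's target within -1 to 1 (shut at 1, half-way at 0, fully open at -1), then the shift along the tool's x, y, z each as a share of 50 cm, from -1 to 1, then the turn, a rotation vector about the tool's x, y, z each as a share of 0.5 rad, from -1 to 1. In form: [[[jaw, dx, dy, dz, rx, ry, rz], ...]]. A call has 1 to 20 rows; each row is the pose to reach, as a shift and turn from the pose commanded when the call began, along the tool's axes at that moment; what a row does not reach only later rows make up. A row lasts 1/12 s, in which the tool goes at most 41.7 mm and 7.16 degrees, less where a joint would pass 70% of its speed; a pose out of reach is approached as far as the arm can. A call with a number of a shift or a turn outside -1 to 1 is refused whole. A call with a gripper value outside its range is refused whole. The fingers move at their own pace and stop on an object; "newtons" is the grip in N (left out, the last holds). Time passes only in rows, so rows that repeat a pose let the fingers close. It gives the time, the measured TCP pose, the force, the opening and the grip force at its end, in the units of the state.
- arm.read_state(): the state, without advancing time (a new reading comes with each control period).
- arm.grab_frame(name): name is "scene" or "side" or "wrist"; returns the picture (384x512x3 uint8, blue, green, red); there is no depth.
- arm.camera_info(name): a dict with "fx", "fy", "cx", "cy" (pixels), "T" (4x4, takes a point from camera to world coordinates). Camera axes: x right, y down, z forward; pixel columns grow to the right and rows downward; lengths in mm; the calibration is good to about 2 mm. A picture is of the moment at which its call begins: read the wrist's pose just before it. camera_info takes no time and is no camera call; for the wrist camera it gives the pose at the moment of the call.
- arm.hand_in(): hands the job in; it is judged then, once.
The state is a dict: "time_s": time; "joint_positions": joint angles; "joint_vel": joint speeds; "joint_torque": joint torques, N m; "position": TCP position; "eef_rot": TCP orientation; "contact_force": force on the tool from outside, world axes, zero at the start; "torque": the same for the moment, N m; "gripper_width": finger opening in mm; "grip_force": force on a finger pad.
Only numpy, scipy, OpenCV 4.12 (cv2) and the standard library are available. Lean on these libraries where they do the work, as an engineer would, in place of code of your own. Each camera call takes 0.05 s, during which the arm holds its last target. There are 200 camera calls.

## Working session

There is one attempt and no reset: what is moved stays moved. The work goes in short steps, Python scripts to look and compute and a tool call to move; the robot and the scene stay as the last step left them, time stands still between calls to the robot, and variables do not carry over. Pictures are saved under pics/ and viewed, at most 14 in all, crops included, and the job is handed in when it is done.

Besides the shell and the picture viewer there is one more tool, called after "Call:" by a JSON object that holds its "api" and its "payload", one argument or row to a line. drive_tool: Moves the arm, as the interface text tells. Its arguments: {"type":"object","properties":{"series":{"type":"array","items":{"type":"array","items":{"type":"array","items":{"type":"number"}}}},"newtons":{"type":"number"}},"required":["series"]}

```bash
mkdir -p pics
python3 - <<'E'
from cell import arm
import cv2
for n in ("scene","side"):
    im=arm.grab_frame(n); cv2.imwrite(f"pics/{n}0.png",im)
    c=arm.camera_info(n); print(n,c)
s=arm.read_state(); print(s["position"],s["eef_rot"],s["gripper_width"],s["time_s"])
E
```

```text
scene {'fx': 392.77158640343544, 'fy': 392.77158640343544, 'cx': 243.64817612659022, 'cy': 186.43843242238736, 'T': array([[-8.65122944e-01, -3.42605504e-01,  3.66311016e-01,
        -1.98326517e+01],
       [-5.01552219e-01,  5.86908056e-01, -6.35597597e-01,
         8.46127749e+02],
       [ 2.76834897e-03, -7.33594167e-01, -6.79582176e-01,
         1.10689269e+03],
       [ 0.00000000e+00,  0.00000000e+00,  0.00000000e+00,
         1.00000000e+00]])}
side {'fx': 438.46526329631735, 'fy': 438.46526329631735, 'cx': 251.06195712572966, 'cy': 195.39595083102236, 'T': array([[-9.80226976e-01, -1.10739540e-01,  1.63987283e-01,
         2.59256223e+02],
       [-1.96207169e-01,  4.36528694e-01, -8.78034991e-01,
         1.28383601e+03],
       [ 2.56480368e-02, -8.92849065e-01, -4.49625094e-01,
         8.45941707e+02],
       [ 0.00000000e+00,  0.00000000e+00,  0.00000000e+00,
         1.00000000e+00]])}
[ 151.39508457 -605.77430976  200.10534734] [[ 9.70180560e-01  2.42383240e-01 -2.14489182e-04]
 [ 2.42383237e-01 -9.70178994e-01  1.75682393e-03]
 [ 2.17731776e-04 -1.75642500e-03 -9.99998434e-01]] 85.40198885297373 0.1
```

View pics/scene0.png

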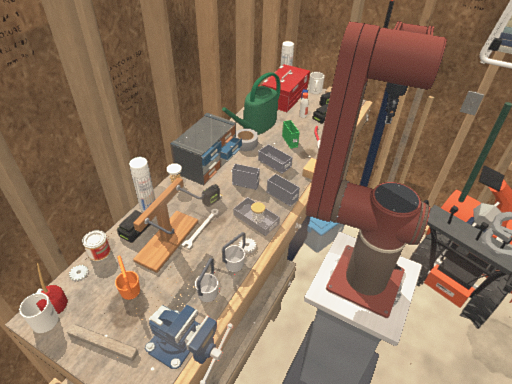

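View pics/side0.png

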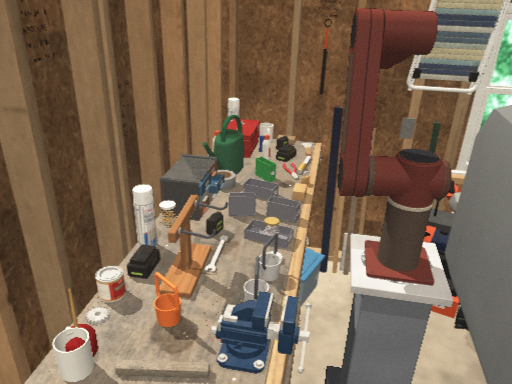

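The scene view shows the large box with the jar at (257,213). Three more grey boxes are at (283,188), (245,176) and (275,158), and the green look-alike is at (290,133). The grey pails are at (235,257) and (207,285), with an orange one at (128,285). The hook stand is at (170,230). The side view agrees.

```bash
cat > h.py <<'E'
import numpy as np, cv2
from cell import arm
def ray(ci,u,v):
    d=ci["T"][:3,:3]@np.array([(u-ci["cx"])/ci["fx"],(v-ci["cy"])/ci["fy"],1]); return ci["T"][:3,3],d
def onz(ci,u,v,z):
    o,d=ray(ci,u,v); return o+d*(z-o[2])/d[2]
def proj(ci,p):
    q=ci["T"][:3,:3].T@(np.asarray(p,float)-ci["T"][:3,3]); return q[0]/q[2]*ci["fx"]+ci["cx"],q[1]/q[2]*ci["fy"]+ci["cy"]
def tri(c1,p1,c2,p2):
    o1,d1=ray(c1,*p1);o2,d2=ray(c2,*p2)
    A=np.c_[d1,-d2];t=np.linalg.lstsq(A,o2-o1,rcond=None)[0]
    a,b=o1+t[0]*d1,o2+t[1]*d2
    return (a+b)/2,np.linalg.norm(a-b)
def rows(target,yaw=None):
    """shares from the present pose to a world TCP position, with yaw turn of tool y-axis line (deg)"""
    s=arm.read_state();R=s["eef_rot"]
    return R.T@(np.asarray(target)-s["position"])/500
E
python3 - <<'E'
from h import *
a=cv2.imread("pics/scene0.png")
cv2.imwrite("pics/c1.png",cv2.resize(a[115:315,120:320],None,fx=3,fy=3,interpolation=cv2.INTER_CUBIC))
b=cv2.imread("pics/side0.png")
cv2.imwrite("pics/c2.png",cv2.resize(b[150:330,140:320],None,fx=3.3,fy=3.3,interpolation=cv2.INTER_CUBIC))
c=arm.camera_info("scene")
for n,p,z in [("b1",(257,215),36),("A",(283,185),50),("B",(246,174),60),("C",(275,155),60),("p1",(207,285),30),("p2",(235,257),30),("stand",(168,240),0)]: print(n,onz(c,*p,z).round())
E
```

```text
b1 [436. -45.  36.]
A [ 419. -229.   50.]
B [ 573. -202.   60.]
C [ 528. -373.   60.]
p1 [430. 296.  30.]
p2 [410. 157.  30.]
stand [670. 195.   0.]
```

View pics/c1.png

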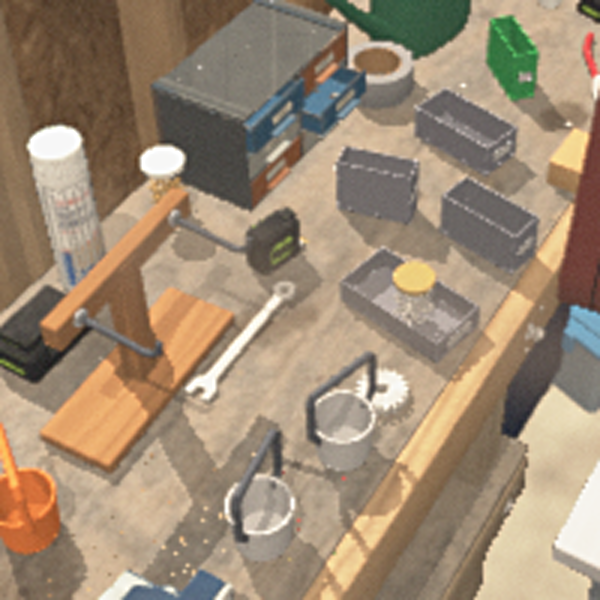

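View pics/c2.png

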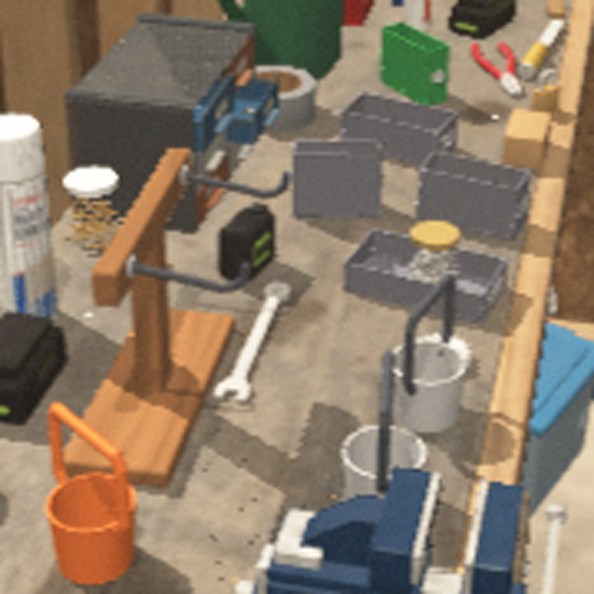

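Candidates are told apart by shape. B (246,174) is narrow and tall, so box_4. A (283,188) is of mid height, so box_3. C (275,158) is lower and longer, so box_2. The green box and orange pail are the decoys. I'll move over the boxes so the wrist camera can confirm this from above.

Call:
{"api": "drive_tool", "payload": {
  "series": [
    [[-1, 0, 0, -0.4, 0, 0, 0], [-1, 0, 0, -0.4, 0, 0, 0], [-1, 0.835, -0.628, -0.4, 0, 0, 0], [-1, 0.835, -0.628, -0.4, 0, 0, 0], [-1, 0.835, -0.628, -0.4, 0, 0, 0], [-1, 0.835, -0.628, -0.4, 0, 0, 0], [-1, 0.835, -0.628, -0.4, 0, 0, 0], [-1, 0.835, -0.628, -0.4, 0, 0, 0], [-1, 0.835, -0.628, -0.4, 0, 0, 0], [-1, 0.835, -0.628, -0.4, 0, 0, 0], [-1, 0.835, -0.628, -0.4, 0, 0, 0], [-1, 0.835, -0.628, -0.4, 0, 0, 0], [-1, 0.835, -0.628, -0.4, 0, 0, 0], [-1, 0.835, -0.628, -0.4, 0, 0, 0], [-1, 0.835, -0.628, -0.4, 0, 0, 0], [-1, 0.835, -0.628, -0.4, 0, 0, 0], [-1, 0.835, -0.628, -0.4, 0, 0, 0], [-1, 0.835, -0.628, -0.4, 0, 0, 0], [-1, 0.835, -0.628, -0.4, 0, 0, 0], [-1, 0.835, -0.628, -0.4, 0, 0, 0]]
  ]
}}

```text
time_s: 1.77
position: [479.6, -201.6, 400.5]
eef_rot: [[0.971, 0.24, -0.001], [0.24, -0.971, 0.0], [-0.001, -0.001, -1.0]]
contact_force: [0.0, -1.2, 0.5]
gripper_width: 85.4
grip_force: 0.0
```

Run:
```python
from h import *
s=arm.read_state();c=arm.camera_info("wrist")
np.savez("w1.npz",**c)
cv2.imwrite("pics/w1.png",arm.grab_frame("wrist"))
print(s["position"],s["eef_rot"].round(3),s["time_s"]);print(c)
print(s["eef_rot"].T@(c["T"][:3,3]-s["position"]))
```

```text
[ 479.58582893 -201.59138682  400.52889129] [[ 0.971  0.24  -0.001]
 [ 0.24  -0.971  0.   ]
 [-0.001 -0.001 -1.   ]] 1.7667
{'fx': 342.8623560247008, 'fy': 342.8623560247008, 'cx': 257.653239683789, 'cy': 189.15925263117782, 'T': array([[ 2.39189182e-01, -9.19989379e-01, -3.10496501e-01,
         5.59467331e+02],
       [-9.70971910e-01, -2.27105211e-01, -7.50784450e-02,
        -1.82428042e+02],
       [-1.44400140e-03,  3.19441332e-01, -9.47604955e-01,
         5.72794316e+02],
       [ 0.00000000e+00,  0.00000000e+00,  0.00000000e+00,
         1.00000000e+00]])}
[  81.99372998    0.49893673 -172.33816761]
```

View pics/w1.png

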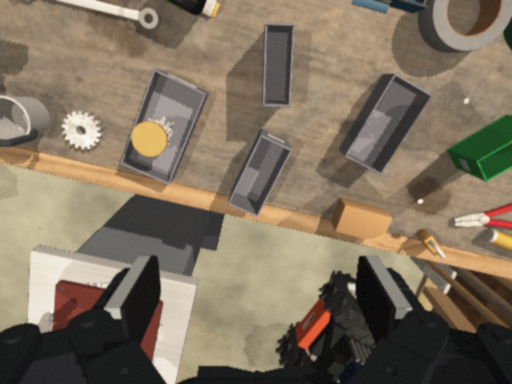

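Wrist view from above: large box with jar at (163,128), jar lid (149,139); narrow box at (278,65), middle box (261,172), wide box (386,123); gear (82,130), green box at right. An enlarged crop gives the rim corners.

Run:
```python
from h import *
a=cv2.imread("pics/w1.png")
cv2.imwrite("pics/c3.png",cv2.resize(a[10:230,110:440],None,fx=2.4,fy=2.4,interpolation=cv2.INTER_CUBIC))
hsv=cv2.cvtColor(a,cv2.COLOR_BGR2HSV)
```

```text
(no output)
```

View pics/c3.png

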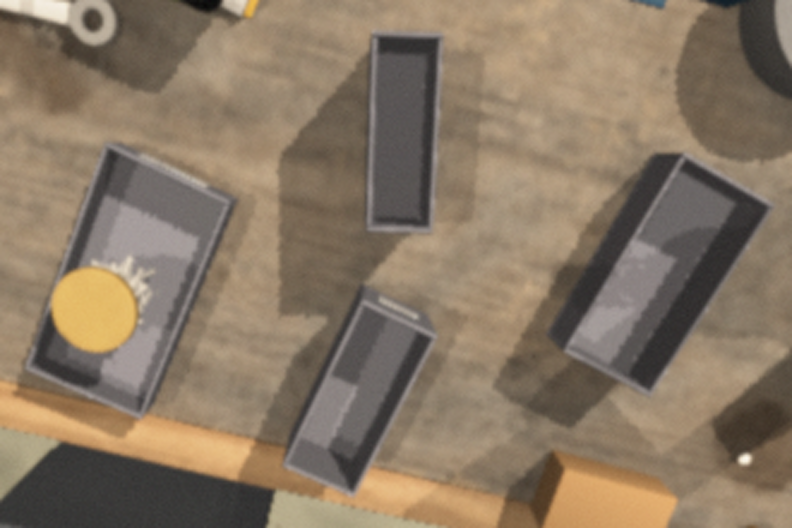

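```bash
cat > q.py <<'E'
from h import *
def fit(c,pts,z,show=""):
    P=np.array([onz(c,*p,z) for p in pts])[:,:2]
    (x,y),(w,h),an=cv2.minAreaRect(P.astype(np.float32))
    a=(P[3]-P[0]+P[2]-P[1])/2; b=(P[1]-P[0]+P[2]-P[3])/2
    if np.linalg.norm(a)<np.linalg.norm(b): a,b=b,a
    an=np.degrees(np.arctan2(a[1],a[0]))
    print(show,z,"ctr",P.mean(0).round(1),"long %.0f short %.0f longaxis %.1f"%(np.linalg.norm(a),np.linalg.norm(b),an))
    return P.mean(0),an
E
python3 - <<'E'
from q import *
c=dict(np.load("w1.npz"))
f=lambda L:[(110+u/2.4,10+v/2.4) for u,v in L]
fit(c,f([(110,147),(234,203),(143,413),(30,370)]),36,"b1")
for z in(52,68,84):
  fit(c,f([(373,35),(440,37),(430,231),(368,228)]),z,"B")
  fit(c,f([(361,303),(434,333),(354,491),(287,464)]),z,"A")
  fit(c,f([(685,155),(770,207),(650,390),(566,347)]),z,"C")
print("jar",onz(c,110+95/2.4,10+310/2.4,73),"gear",onz(c,82,130,14))
sc=arm.camera_info("scene");sd=arm.camera_info("side")
# c1: /3+(120,115); c2: /3.3+(140,150)
g=lambda u,v:(120+u/3,115+v/3); k=lambda u,v:(140+u/3.3,150+v/3.3)
for n,p,q in [("hookR base",(175,218),(185,174)),("hookL base",(82,319),(131,266)),("tipL",(158,346),(245,270)),("tipR",(247,244),(286,180)),
 ("p2 barA",(374,359),(447,282)),("p2 barB",(312,398),(411,317)),("p1 barA",(277,437),(388,358))]:
  print(n,tri(sc,g(*p),sd,k(*q)))
for n,p,z in [("pailnear rim",(263,503),60),("pailfar rim",(343,416),60),("p1 a",(277,437),125),("p1 b",(240,490),125)]: print(n,onz(sc,*g(*p),z))
E
```

```text
b1 36 ctr [442.9 -58.6] long 156 short 81 longaxis 168.0
B 52 ctr [ 575.2 -207.4] long 109 short 38 longaxis -167.4
A 52 ctr [ 409.4 -221.1] long 121 short 50 longaxis 169.1
C 52 ctr [ 533.4 -389.8] long 132 short 64 longaxis 166.3
B 68 ctr [ 574.7 -206.6] long 105 short 37 longaxis -167.4
A 68 ctr [ 414.  -219.9] long 117 short 49 longaxis 169.1
C 68 ctr [ 534.2 -383.4] long 128 short 62 longaxis 166.3
B 84 ctr [ 574.2 -205.9] long 102 short 36 longaxis -167.4
A 84 ctr [ 418.6 -218.7] long 113 short 47 longaxis 169.1
C 84 ctr [ 535. -377.] long 124 short 60 longaxis 166.3
jar [432.85213689 -49.60666076  73.        ] gear [406.4952427   74.97305711  14.        ]
hookR base (array([653.41267309, 117.25278177, 202.06562343]), np.float64(3.0065765141405913))
hookL base (array([646.68067289, 285.89066603, 199.62125313]), np.float64(0.7791664558452102))
tipL (array([548.41070889, 282.50691852, 209.20220145]), np.float64(3.9875282080553465))
tipR (array([554.93196992, 116.67272853, 208.47027953]), np.float64(4.193075334524709))
p2 barA (array([394.40264427, 120.9033052 , 119.60478472]), np.float64(2.2666779146755958))
p2 barB (array([415.14616506, 211.97952852, 136.39640707]), np.float64(0.6283668065590766))
p1 barA (array([424.98399986, 264.85296209, 125.95997541]), np.float64(1.3437240468332352))
pailnear rim [420.6044808  303.10059204  60.        ]
pailfar rim [406.857078   165.83281389  60.        ]
p1 a [424.70531491 264.63716153 125.        ]
p1 b [420.9890764  335.83009132 125.        ]
```

The sizes match: C = box_2 (132x64), A = box_3 (117x49), B = box_4 (102x36), measured along the rim centre line. Next I go to the jar with the tool y across box 1's width.

Call:
{"api": "drive_tool", "payload": {
  "series": [
    [[-1, -0.018, -0.317, 0.45, 0, 0, 0.897], [-1, -0.018, -0.317, 0.45, 0, 0, 0.897], [-1, -0.018, -0.317, 0.45, 0, 0, 0.897], [-1, -0.018, -0.317, 0.45, 0, 0, 0.897], [-1, -0.018, -0.317, 0.45, 0, 0, 0.897], [-1, -0.018, -0.317, 0.45, 0, 0, 0.897], [-1, -0.018, -0.317, 0.45, 0, 0, 0.897], [-1, -0.018, -0.317, 0.45, 0, 0, 0.897], [-1, -0.018, -0.317, 0.45, 0, 0, 0.897], [-1, -0.018, -0.317, 0.45, 0, 0, 0.897], [-1, -0.018, -0.317, 0.45, 0, 0, 0.897]]
  ]
}}

```text
time_s: 2.73
position: [434.9, -50.5, 178.3]
eef_rot: [[0.979, -0.204, 0.004], [-0.204, -0.979, -0.001], [0.004, 0.001, -1.0]]
contact_force: [0.2, -0.9, -0.4]
gripper_width: 85.3
grip_force: 0.0
```

Run:
```python
from q import *
s=arm.read_state();c=arm.camera_info("wrist");np.savez("w2.npz",**c)
a=arm.grab_frame("wrist");cv2.imwrite("pics/w2.png",a)
m=cv2.inRange(cv2.cvtColor(a,cv2.COLOR_BGR2HSV),(15,120,120),(32,255,255))
n,l,st,ce=cv2.connectedComponentsWithStats(m)
for i in range(1,n):
    if st[i,4]>400: print(st[i],ce[i],onz(c,*ce[i],76))
print(s["position"],s["eef_rot"].round(3),s["contact_force"])
w1=dict(np.load("w1.npz"));print("spanner end",onz(w1,148,17,5)); sc=arm.camera_info("scene")
for p in [(205,390),(287,290),(273,265)]: print(onz(sc,120+p[0]/3,115+p[1]/3,5))
```

```text
[ 226  149   61   60 2821] [255.98121234 178.41332861] [434.84746963 -49.23342875  76.        ]
[ 304  213  133   33 1354] [370.18980798 226.43131462] [ 371.373201   -138.18188003   76.        ]
[ 157  235  136   31 1228] [232.4771987  246.91612378] [376.57801737 -15.43811126  76.        ]
[ 159  239  183   41 1141] [248.04382121 259.83172656] [360.94471462 -26.28545783  76.        ]
[ 63 264  61  30 565] [ 91.05132743 278.73982301] [371.36614334 120.15939485  76.        ]
[434.94419854 -50.48623596 178.30517258] [[ 0.979 -0.204  0.004]
 [-0.204 -0.979 -0.001]
 [ 0.004  0.001 -1.   ]] [ 0.20991749 -0.93232901 -0.37016852]
spanner end [597.89388892  -3.25803014   5.        ]
[590.28991215 179.62308029   5.        ]
[595.52020455  -6.05298842   5.        ]
[636.13665505 -34.71675018   5.        ]
```

View pics/w2.png

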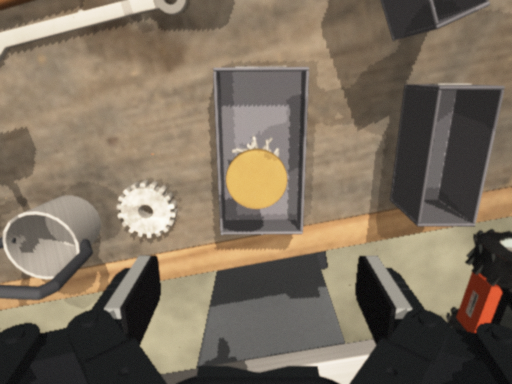

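Lid at (256,178): jar at (435,-49), as expected. Next I descend and grip.

Call:
{"api": "drive_tool", "payload": {
  "series": [
    [[-1, 0, -0.002, 0.08, 0, 0, 0], [-1, 0, -0.002, 0.15, 0, 0, 0], [-1, 0, -0.002, 0.2, 0, 0, 0], [-1, 0, -0.002, 0.25, 0, 0, 0], [-1, 0, -0.002, 0.27, 0, 0, 0], [-1, 0, -0.002, 0.27, 0, 0, 0], [1, 0, -0.002, 0.27, 0, 0, 0], [1, 0, -0.002, 0.27, 0, 0, 0], [1, 0, -0.002, 0.27, 0, 0, 0], [1, 0, -0.002, 0.27, 0, 0, 0], [1, 0, -0.002, 0.27, 0, 0, 0], [1, 0, -0.002, 0.27, 0, 0, 0], [1, 0, -0.002, 0.22, 0, 0, 0], [1, 0, -0.002, 0.15, 0, 0, 0], [1, 0, -0.002, 0.08, 0, 0, 0], [1, 0, -0.002, 0.08, 0, 0, 0]]
  ],
  "newtons": 40
}}

```text
time_s: 4.12
position: [439.0, -49.6, 144.9]
eef_rot: [[0.979, -0.202, 0.014], [-0.202, -0.979, -0.004], [0.015, 0.001, -1.0]]
contact_force: [2.0, 0.4, 1.4]
gripper_width: 0.3
grip_force: 0.0
```

The jaws shut on nothing, so I look.

Run:
```python
from q import *
s=arm.read_state();print(s["position"],s["gripper_width"],s["contact_force"])
a=arm.grab_frame("wrist");b=arm.grab_frame("side")
cv2.imwrite("pics/w3.png",np.hstack([cv2.resize(a,(400,300)),cv2.resize(b[180:300,200:360],(400,300))]))
```

```text
[438.98159954 -49.58898592 144.94948427] 0.2720191788853183 [2.03618304 0.38723489 1.426437  ]
```

View pics/w3.png

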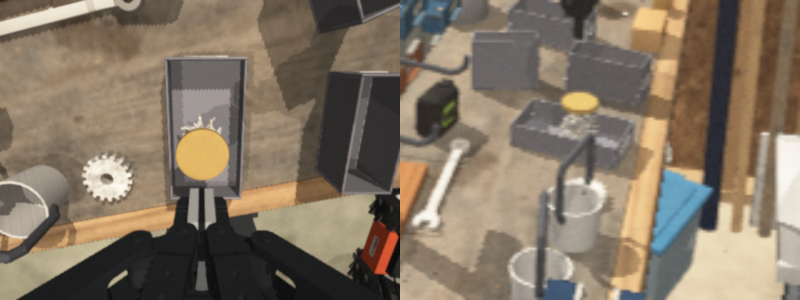

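The jar still stands in place. I open and settle there to separate lag from slip.

Call:
{"api": "drive_tool", "payload": {
  "series": [
    [[-1, 0, 0, 0, 0, 0, 0], [-1, 0, 0, 0, 0, 0, 0], [-1, 0, 0, 0, 0, 0, 0], [-1, 0, 0, 0, 0, 0, 0], [-1, 0, 0, 0, 0, 0, 0], [-1, 0, 0, 0, 0, 0, 0], [-1, 0, 0, 0, 0, 0, 0], [-1, 0, 0, 0, 0, 0, 0]]
  ]
}}

```text
time_s: 4.88
position: [433.4, -47.9, 136.0]
eef_rot: [[0.979, -0.202, -0.0], [-0.202, -0.979, 0.0], [-0.0, -0.0, -1.0]]
contact_force: [0.9, -1.0, 0.1]
gripper_width: 85.4
grip_force: 0.0
```

Call:
{"api": "drive_tool", "payload": {
  "series": [
    [[-1, 0.003, 0.003, 0.08, 0, 0, 0], [-1, 0.003, 0.003, 0.15, 0, 0, 0], [-1, 0.003, 0.003, 0.195, 0, 0, 0], [-1, 0.003, 0.003, 0.195, 0, 0, 0], [-1, 0.003, 0.003, 0.195, 0, 0, 0], [-1, 0.003, 0.003, 0.195, 0, 0, 0], [-1, 0.003, 0.003, 0.195, 0, 0, 0], [-1, 0.003, 0.003, 0.195, 0, 0, 0], [1, 0.003, 0.003, 0.195, 0, 0, 0], [1, 0.003, 0.003, 0.195, 0, 0, 0], [1, 0.003, 0.003, 0.195, 0, 0, 0], [1, 0.003, 0.003, 0.195, 0, 0, 0], [1, 0.003, 0.003, 0.195, 0, 0, 0], [1, 0.003, 0.003, 0.195, 0, 0, 0], [1, 0.003, 0.003, 0.195, 0, 0, 0], [1, 0.003, 0.003, 0.195, 0, 0, 0]]
  ],
  "newtons": 60
}}

```text
time_s: 6.22
position: [435.6, -49.9, 39.9]
eef_rot: [[0.979, -0.202, 0.002], [-0.202, -0.979, -0.0], [0.002, 0.0, -1.0]]
contact_force: [-1.5, 0.6, 7.7]
gripper_width: 48.8
grip_force: 60.4
```

Gripped at 49 mm, 60 N. I lift slowly.

Call:
{"api": "drive_tool", "payload": {
  "series": [
    [[1, 0, 0, -0.02, 0, 0, 0], [1, 0, 0, -0.04, 0, 0, 0], [1, 0, 0, -0.06, 0, 0, 0], [1, 0, 0, -0.09, 0, 0, 0], [1, 0, 0, -0.12, 0, 0, 0], [1, 0, 0, -0.12, 0, 0, 0], [1, 0, 0, -0.12, 0, 0, 0], [1, 0, 0, -0.12, 0, 0, 0], [1, 0, 0, -0.12, 0, 0, 0]]
  ],
  "newtons": 60
}}

```text
time_s: 6.97
position: [433.8, -49.5, 97.6]
eef_rot: [[0.979, -0.202, -0.002], [-0.202, -0.979, 0.001], [-0.002, -0.0, -1.0]]
contact_force: [-0.6, 0.5, -2.7]
gripper_width: 48.4
grip_force: 62.2
```

Call:
{"api": "drive_tool", "payload": {
  "series": [
    [[1, 0, 0, -0.04, 0, 0, 0], [1, 0.05, -0.06, -0.04, 0, 0, 0], [1, 0.1, -0.12, -0.04, 0, 0, 0], [1, 0.148, -0.184, -0.04, 0, 0, 0], [1, 0.148, -0.184, -0.04, 0, 0, 0], [1, 0.148, -0.184, -0.04, 0, 0, 0], [1, 0.148, -0.184, -0.04, 0, 0, 0], [1, 0.148, -0.184, -0.04, 0, 0, 0], [1, 0.148, -0.184, -0.04, 0, 0, 0]]
  ]
}}

```text
time_s: 7.72
position: [524.8, 24.7, 118.3]
eef_rot: [[0.979, -0.203, -0.001], [-0.203, -0.979, -0.0], [-0.001, 0.0, -1.0]]
contact_force: [0.1, 0.3, -3.1]
gripper_width: 48.1
grip_force: 62.9
```

Run:
```python
from q import *
a=arm.grab_frame("wrist");b=arm.grab_frame("side")
s=arm.read_state();print(s["position"],s["gripper_width"])
cv2.imwrite("pics/w4.png",np.hstack([cv2.resize(a,(400,300)),cv2.resize(b[180:300,200:360],(400,300))]))
```

```text
[525.256185    24.69632526 118.74629808] 47.76300446563449
```

View pics/w4.png

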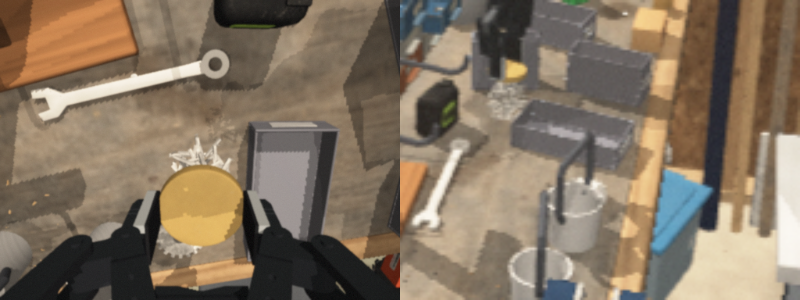

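The lid is held in the jaws and the jar hangs upright. I lower it.

Call:
{"api": "drive_tool", "payload": {
  "series": [
    [[1, 0, 0, 0.05, 0, 0, 0], [1, 0, 0, 0.1, 0, 0, 0], [1, 0, 0, 0.13, 0, 0, 0], [1, 0, 0, 0.145, 0, 0, 0], [1, 0, 0, 0.15, 0, 0, 0], [1, 0, 0, 0.15, 0, 0, 0], [1, 0, 0, 0.15, 0, 0, 0], [1, 0, 0, 0.15, 0, 0, 0], [1, 0, 0, 0.15, 0, 0, 0]]
  ]
}}

```text
time_s: 8.57
position: [526.8, 25.3, 44.9]
eef_rot: [[0.979, -0.202, 0.002], [-0.202, -0.979, -0.0], [0.002, -0.0, -1.0]]
contact_force: [0.4, -0.0, -1.4]
gripper_width: 48.0
grip_force: 63.0
```

Call:
{"api": "drive_tool", "payload": {
  "series": [
    [[1, 0, 0, 0.006, 0, 0, 0], [1, 0, 0, 0.01, 0, 0, 0], [1, 0, 0, 0.012, 0, 0, 0], [1, 0, 0, 0.012, 0, 0, 0], [1, 0, 0, 0.012, 0, 0, 0], [1, 0, 0, 0.012, 0, 0, 0]]
  ]
}}

```text
time_s: 9.07
position: [525.7, 25.4, 37.6]
eef_rot: [[0.979, -0.202, -0.0], [-0.202, -0.979, 0.0], [-0.0, 0.0, -1.0]]
contact_force: [0.2, -1.2, -2.7]
gripper_width: 48.0
grip_force: 63.0
```

Call:
{"api": "drive_tool", "payload": {
  "series": [
    [[1, 0, 0, 0.004, 0, 0, 0], [1, 0, 0, 0.006, 0, 0, 0], [1, 0, 0, 0.006, 0, 0, 0], [1, 0, 0, 0.006, 0, 0, 0], [1, 0, 0, 0.006, 0, 0, 0]]
  ]
}}

```text
time_s: 9.48
position: [527.3, 25.3, 37.1]
eef_rot: [[0.979, -0.202, 0.003], [-0.202, -0.979, -0.0], [0.003, -0.0, -1.0]]
contact_force: [-3.9, 1.4, 12.2]
gripper_width: 48.0
grip_force: 65.0
```

On the bench. I release and rise, then go to above box 2 with the tool turned to its width (76°, nearly as now).

Call:
{"api": "drive_tool", "payload": {
  "series": [
    [[-1, 0, 0, 0, 0, 0, 0], [-1, 0, 0, 0, 0, 0, 0], [-1, 0, 0, 0, 0, 0, 0], [-1, 0, 0, 0, 0, 0, 0], [-1, 0, 0, -0.05, 0, 0, 0], [-1, 0, 0, -0.1, 0, 0, 0], [-1, 0, 0, -0.17, 0, 0, 0], [-1, 0, 0, -0.25, 0, 0, 0], [-1, 0, 0, -0.3, 0, 0, 0], [-1, 0, 0, -0.3, 0, 0, 0], [-1, 0, 0.3, -0.36, 0, 0, 0], [-1, 0.08, 0.72, -0.36, 0, 0, 0], [-1, 0.08, 0.72, -0.36, 0, 0, 0], [-1, 0.08, 0.72, -0.36, 0, 0, 0], [-1, 0.08, 0.72, -0.36, 0, 0, 0], [-1, 0.08, 0.72, -0.36, 0, 0, 0], [-1, 0.08, 0.72, -0.36, 0, 0, 0], [-1, 0.08, 0.72, -0.36, 0, 0, 0], [-1, 0.08, 0.72, -0.36, 0, 0, 0], [-1, 0.08, 0.72, -0.36, 0, 0, 0]]
  ]
}}

```text
time_s: 11.15
position: [490.6, -341.1, 214.0]
eef_rot: [[0.978, -0.207, -0.001], [-0.207, -0.978, -0.002], [-0.0, 0.002, -1.0]]
contact_force: [-0.6, 1.0, 0.9]
gripper_width: 85.5
grip_force: 0.0
```

```bash
cat > look.py <<'E'
from q import *
import sys
k=sys.argv[1]
s=arm.read_state();c=arm.camera_info("wrist");np.savez(k+".npz",**c)
cv2.imwrite(f"pics/{k}.png",arm.grab_frame("wrist"))
print(s["time_s"],s["position"].round(1),s["eef_rot"][:,0].round(3),s["gripper_width"])
E
python3 look.py w5
python3 - <<'E'
import cv2
a=cv2.imread("pics/w5.png");cv2.imwrite("pics/w5b.png",cv2.resize(a,(800,600),interpolation=cv2.INTER_CUBIC))
E
```

```text
11.15 [ 490.6 -341.1  214. ] [ 0.978 -0.207 -0.   ] 85.53120088315772
```

View pics/w5b.png

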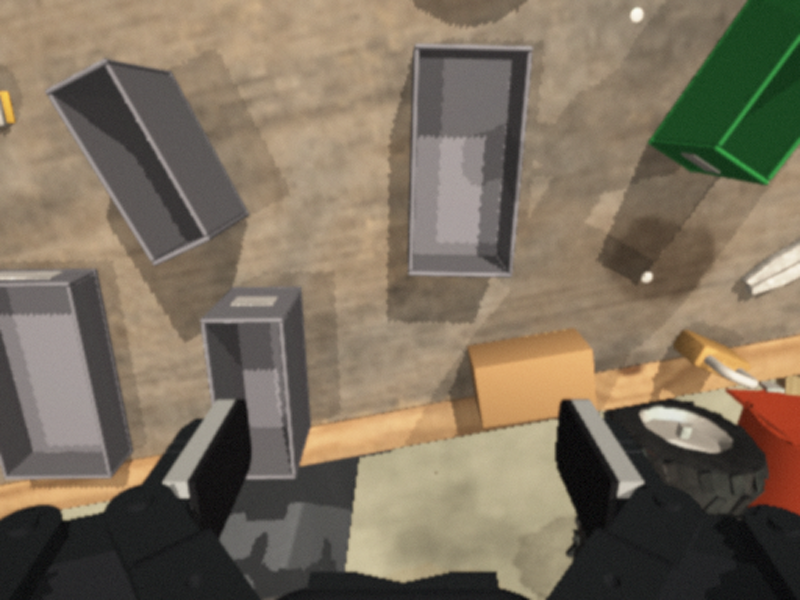

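Box 2's rim corners are (414,45), (532,46), (512,275), (410,273) in the enlarged view. Box 3 (left, low) and box 4 (top left) have not moved.

Run:
```python
from q import *
c=dict(np.load("w5.npz"));k=512/800
f=lambda L:[(u*k,v*k) for u,v in L]
p,an=fit(c,f([(414,45),(532,46),(512,275),(410,273)]),52,"b2")
fit(c,f([(203,320),(283,320),(294,478),(218,478)]),68,"b3")
fit(c,f([(50,94),(108,62),(206,238),(155,262)]),84,"b4")
w=dict(np.load("w2.npz"))
fit(w,[(215,68),(307,69),(302,233),(222,233)],36,"b1")
fit(w,[(407,86),(503,88),(478,224),(418,224)],68,"b3 w2")
s=arm.read_state();print(s["eef_rot"].T@(np.r_[p,100]-s["position"])/500)
a=cv2.imread("pics/w5.png");h=cv2.cvtColor(a,cv2.COLOR_BGR2HSV)
for q in [(300,90),(338,60),(260,60),(300,150),(320,40)]: print(h[q[1],q[0]],end="")
```

```text
b2 52 ctr [ 533.3 -390.6] long 135 short 67 longaxis 167.1
b3 68 ctr [ 412.9 -220. ] long 120 short 52 longaxis 166.9
b4 84 ctr [ 574.8 -207.1] long 101 short 36 longaxis -168.1
b1 36 ctr [442.6 -56. ] long 157 short 80 longaxis 168.7
b3 w2 68 ctr [ 414.7 -213.7] long 119 short 65 longaxis 175.5
[0.10468519 0.08536859 0.22707057]
[  3  17 147][ 14  42 140][16 64 99][  3  15 168][  0   9 114]
```

Call:
{"api": "drive_tool", "payload": {
  "series": [
    [[-1, 0.105, 0.085, 0, 0, 0, 0.035], [-1, 0.105, 0.085, 0.06, 0, 0, 0.035], [-1, 0.105, 0.085, 0.14, 0, 0, 0.035], [-1, 0.105, 0.085, 0.22, 0, 0, 0.035], [-1, 0.105, 0.085, 0.26, 0, 0, 0.035], [-1, 0.105, 0.085, 0.26, 0, 0, 0.035], [-1, 0.105, 0.085, 0.26, 0, 0, 0.035], [-1, 0.105, 0.085, 0.26, 0, 0, 0.035], [-1, 0.105, 0.085, 0.3, 0, 0, 0.035], [-1, 0.105, 0.085, 0.34, 0, 0, 0.035], [-1, 0.105, 0.085, 0.368, 0, 0, 0.035], [-1, 0.105, 0.085, 0.368, 0, 0, 0.035], [-1, 0.105, 0.085, 0.368, 0, 0, 0.035], [-1, 0.105, 0.085, 0.368, 0, 0, 0.035], [-1, 0.105, 0.085, 0.368, 0, 0, 0.035], [1, 0.105, 0.085, 0.368, 0, 0, 0.035], [1, 0.105, 0.085, 0.368, 0, 0, 0.035], [1, 0.105, 0.085, 0.368, 0, 0, 0.035], [1, 0.105, 0.085, 0.368, 0, 0, 0.035], [1, 0.105, 0.085, 0.368, 0, 0, 0.035]]
  ],
  "newtons": 40
}}

```text
time_s: 12.87
position: [534.9, -387.5, 30.7]
eef_rot: [[0.976, -0.219, 0.0], [-0.219, -0.976, -0.0], [0.0, 0.0, -1.0]]
contact_force: [0.2, -0.7, -0.2]
gripper_width: 25.7
grip_force: 0.0
```

The jaws closed to 26 with no force, so box 2 isn't between them. I check.

```bash
python3 look.py w6
python3 - <<'E'
import cv2,numpy as np
from cell import arm
a=cv2.imread("pics/w6.png");b=arm.grab_frame("side");cv2.imwrite("pics/w6b.png",np.hstack([cv2.resize(a,(400,300)),cv2.resize(b[160:250,200:320],(400,300),interpolation=cv2.INTER_CUBIC)]))
E
```

```text
12.8667 [ 534.9 -387.5   30.7] [ 0.976 -0.219  0.   ] 25.67592717987966
```

View pics/w6b.png

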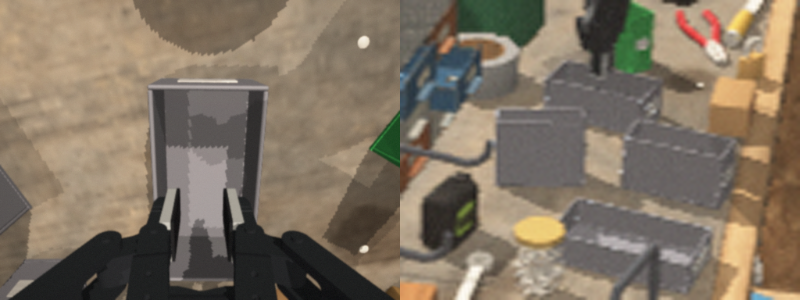

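The fingers are inside box 2: the arm had not settled when they closed, and it sat about 3 mm off to the left. I raise, open, settle and read the true pose.

Call:
{"api": "drive_tool", "payload": {
  "series": [
    [[0.5, 0, 0, -0.05, 0, 0, 0], [0.5, 0, 0, -0.12, 0, 0, 0], [0.5, 0, 0, -0.15, 0, 0, 0], [0.5, 0, 0, -0.15, 0, 0, 0], [0.5, 0, 0, -0.15, 0, 0, 0], [-1, 0, 0, -0.15, 0, 0, 0], [-1, 0, 0, -0.15, 0, 0, 0], [-1, 0, 0, -0.15, 0, 0, 0], [-1, 0, 0, -0.15, 0, 0, 0], [-1, 0, 0, -0.15, 0, 0, 0], [-1, 0, 0, -0.15, 0, 0, 0], [-1, 0, 0, -0.15, 0, 0, 0]]
  ]
}}

```text
time_s: 13.97
position: [534.8, -387.4, 105.4]
eef_rot: [[0.976, -0.219, -0.0], [-0.219, -0.976, 0.0], [-0.0, -0.0, -1.0]]
contact_force: [0.1, 0.0, -0.0]
gripper_width: 85.3
grip_force: 0.0
```

```bash
cat > mask.py <<'E'
from q import *
# grey-box blobs in wrist picture: approx quads of low-saturation areas; print corner world at z
import sys
k,z=sys.argv[1],float(sys.argv[2])
c=dict(np.load(k+".npz"));a=cv2.imread(f"pics/{k}.png");h=cv2.cvtColor(a,cv2.COLOR_BGR2HSV)
m=((h[...,1]<50)&(h[...,2]>60)).astype(np.uint8)*255
m[270:]=0
m=cv2.morphologyEx(m,cv2.MORPH_OPEN,np.ones((3,3)))
for t in cv2.findContours(m,cv2.RETR_EXTERNAL,cv2.CHAIN_APPROX_NONE)[0]:
    if cv2.contourArea(t)>2500:
        r=cv2.minAreaRect(t);print("px",np.round(r[0]),np.round(r[1]),round(r[2],1),cv2.approxPolyDP(cv2.convexHull(t),5,True)[:,0].tolist())
E
python3 look.py w7; python3 mask.py w7 52
```

```text
13.9667 [ 534.8 -387.4  105.4] [ 0.976 -0.219 -0.   ] 85.29097897897852
px [ 45. 190.] [159.  90.] 90.0 [[13, 110], [90, 217], [35, 269], [0, 269], [0, 113]]
px [264. 181.] [176. 105.] 90.0 [[314, 97], [305, 269], [216, 269], [211, 98]]
```

Call:
{"api": "drive_tool", "payload": {
  "series": [
    [[-1, 0, 0.006, 0.03, 0, 0, 0], [-1, 0, 0.006, 0.07, 0, 0, 0], [-1, 0, 0.006, 0.11, 0, 0, 0], [-1, 0, 0.006, 0.14, 0, 0, 0], [-1, 0, 0.006, 0.163, 0, 0, 0], [-1, 0, 0.006, 0.163, 0, 0, 0], [-1, 0, 0.006, 0.163, 0, 0, 0], [-1, 0, 0.006, 0.163, 0, 0, 0], [-1, 0, 0.006, 0.163, 0, 0, 0], [-1, 0, 0.006, 0.163, 0, 0, 0], [-1, 0, 0.006, 0.163, 0, 0, 0], [1, 0, 0.006, 0.163, 0, 0, 0], [1, 0, 0.006, 0.163, 0, 0, 0], [1, 0, 0.006, 0.163, 0, 0, 0], [1, 0, 0.006, 0.163, 0, 0, 0], [1, 0, 0.006, 0.163, 0, 0, 0], [1, 0, 0.006, 0.163, 0, 0, 0]]
  ],
  "newtons": 40
}}

```text
time_s: 15.43
position: [534.2, -390.4, 24.0]
eef_rot: [[0.976, -0.219, -0.0], [-0.219, -0.976, 0.0], [-0.0, -0.0, -1.0]]
contact_force: [-0.2, -0.5, 0.2]
gripper_width: 12.6
grip_force: 0.0
```

Run:
```python
from h import *
s=arm.read_state();print(arm.grasp_offset,s["gripper_width"],s["position"],s["contact_force"],s["joint_positions"])
```

```text
18.700000000000003 12.56815050412509 [ 534.19936131 -390.3855628    24.04405316] [-0.1922879  -0.52519625  0.22107914] [-7.50151855e-01  4.76149354e-01  1.55180183e+00 -3.06591434e-05
  1.11372914e+00  1.04184346e+00]
```

Call:
{"api": "drive_tool", "payload": {
  "series": [
    [[1, 0, 0, 0.006, 0, 0, 0], [1, 0, 0, 0.012, 0, 0, 0], [1, 0, 0, 0.018, 0, 0, 0], [1, 0, 0, 0.024, 0, 0, 0], [1, 0, 0, 0.024, 0, 0, 0], [1, 0, 0, 0.024, 0, 0, 0], [1, 0, 0, 0.024, 0, 0, 0]]
  ]
}}

```text
time_s: 16.02
position: [534.3, -390.4, 12.1]
eef_rot: [[0.976, -0.219, -0.0], [-0.219, -0.976, 0.0], [-0.0, -0.0, -1.0]]
contact_force: [-0.3, -0.0, 0.4]
gripper_width: -0.0
grip_force: 0.0
```

Call:
{"api": "drive_tool", "payload": {
  "series": [
    [[1, 0, 0, 0.006, 0, 0, 0], [1, 0, 0, 0.012, 0, 0, 0], [1, 0, 0, 0.016, 0, 0, 0], [1, 0, 0, 0.016, 0, 0, 0], [1, 0, 0, 0.016, 0, 0, 0], [1, 0, 0, 0.016, 0, 0, 0]]
  ]
}}

```text
time_s: 16.52
position: [534.2, -390.5, 4.1]
eef_rot: [[0.976, -0.219, -0.0], [-0.219, -0.976, -0.0], [-0.0, 0.0, -1.0]]
contact_force: [0.0, -0.6, 0.1]
gripper_width: -0.3
grip_force: 0.0
```

Call:
{"api": "drive_tool", "payload": {
  "series": [
    [[1, 0, 0, 0.006, 0, 0, 0], [1, 0, 0, 0.01, 0, 0, 0], [1, 0, 0, 0.01, 0, 0, 0], [1, 0, 0, 0.01, 0, 0, 0], [1, 0, 0, 0.01, 0, 0, 0]]
  ]
}}

```text
time_s: 16.93
position: [534.2, -390.4, -1.0]
eef_rot: [[0.976, -0.219, -0.0], [-0.219, -0.976, 0.0], [-0.0, -0.0, -1.0]]
contact_force: [0.1, 0.3, -0.2]
gripper_width: -0.4
grip_force: 0.0
```

The TCP reads below the bench with no contact, so the true fingertips sit higher than the stated TCP. I keep feeling for the floor in small steps.

Call:
{"api": "drive_tool", "payload": {
  "series": [
    [[1, 0, 0, 0.004, 0, 0, 0], [1, 0, 0, 0.01, 0, 0, 0], [1, 0, 0, 0.014, 0, 0, 0], [1, 0, 0, 0.014, 0, 0, 0], [1, 0, 0, 0.014, 0, 0, 0]]
  ]
}}

```text
time_s: 17.35
position: [534.0, -390.2, -8.3]
eef_rot: [[0.976, -0.219, -0.001], [-0.219, -0.976, 0.0], [-0.001, -0.0, -1.0]]
contact_force: [0.0, 0.2, 0.4]
gripper_width: 0.3
grip_force: 0.0
```

Call:
{"api": "drive_tool", "payload": {
  "series": [
    [[1, 0, 0, 0.004, 0, 0, 0], [1, 0, 0, 0.008, 0, 0, 0], [1, 0, 0, 0.012, 0, 0, 0], [1, 0, 0, 0.012, 0, 0, 0], [1, 0, 0, 0.012, 0, 0, 0]]
  ]
}}

```text
time_s: 17.77
position: [534.1, -390.3, -14.2]
eef_rot: [[0.976, -0.219, -0.0], [-0.219, -0.976, 0.0], [-0.0, -0.0, -1.0]]
contact_force: [0.1, 0.2, 0.4]
gripper_width: 0.2
grip_force: 0.0
```

Call:
{"api": "drive_tool", "payload": {
  "series": [
    [[1, 0, 0, 0.004, 0, 0, 0], [1, 0, 0, 0.008, 0, 0, 0], [1, 0, 0, 0.012, 0, 0, 0], [1, 0, 0, 0.012, 0, 0, 0], [1, 0, 0, 0.012, 0, 0, 0]]
  ]
}}

```text
time_s: 18.18
position: [534.0, -390.3, -20.2]
eef_rot: [[0.976, -0.219, -0.0], [-0.219, -0.976, 0.0], [-0.0, -0.0, -1.0]]
contact_force: [0.5, -0.0, 0.9]
gripper_width: 0.0
grip_force: 0.0
```

Call:
{"api": "drive_tool", "payload": {
  "series": [
    [[1, 0, 0, 0.003, 0, 0, 0], [1, 0, 0, 0.006, 0, 0, 0], [1, 0, 0, 0.006, 0, 0, 0], [1, 0, 0, 0.006, 0, 0, 0]]
  ]
}}

```text
time_s: 18.52
position: [534.1, -390.3, -23.1]
eef_rot: [[0.976, -0.219, -0.0], [-0.219, -0.976, 0.0], [-0.0, -0.0, -1.0]]
contact_force: [0.7, 0.1, 0.0]
gripper_width: -0.2
grip_force: 0.0
```

Call:
{"api": "drive_tool", "payload": {
  "series": [
    [[1, 0, 0, 0.003, 0, 0, 0], [1, 0, 0, 0.006, 0, 0, 0], [1, 0, 0, 0.009, 0, 0, 0], [1, 0, 0, 0.009, 0, 0, 0], [1, 0, 0, 0.009, 0, 0, 0]]
  ]
}}

```text
time_s: 18.93
position: [535.4, -390.8, -25.4]
eef_rot: [[0.976, -0.22, 0.002], [-0.22, -0.976, -0.001], [0.002, 0.0, -1.0]]
contact_force: [-1.5, 4.5, 9.7]
gripper_width: 0.1
grip_force: 0.0
```

Floor contact is at TCP -25, so the shut fingertips are about 28 mm behind the stated TCP. I correct for that. I raise, open, and go down to TCP z≈1.

Call:
{"api": "drive_tool", "payload": {
  "series": [
    [[1, 0, 0, -0.06, 0, 0, 0], [1, 0, 0, -0.13, 0, 0, 0], [1, 0, 0, -0.18, 0, 0, 0], [1, 0, 0, -0.18, 0, 0, 0], [1, 0, 0, -0.18, 0, 0, 0], [-1, 0, 0, -0.18, 0, 0, 0], [-1, 0, 0, -0.18, 0, 0, 0], [-1, 0, 0, -0.18, 0, 0, 0], [-1, 0, 0, -0.18, 0, 0, 0], [-1, 0, 0, -0.18, 0, 0, 0], [-1, 0, 0, -0.18, 0, 0, 0], [-1, 0, 0, -0.15, 0, 0, 0], [-1, 0, 0, -0.11, 0, 0, 0], [-1, 0, 0, -0.08, 0, 0, 0], [-1, 0, 0, -0.058, 0, 0, 0], [-1, 0, 0, -0.058, 0, 0, 0], [-1, 0, 0, -0.058, 0, 0, 0], [-1, 0, 0, -0.058, 0, 0, 0], [-1, 0, 0, -0.058, 0, 0, 0], [-1, 0, 0, -0.058, 0, 0, 0]]
  ]
}}

```text
time_s: 20.6
position: [535.0, -391.1, 2.9]
eef_rot: [[0.976, -0.219, 0.002], [-0.219, -0.976, -0.002], [0.002, 0.001, -1.0]]
contact_force: [-0.3, 0.3, 0.5]
gripper_width: 85.5
grip_force: 0.0
```

Call:
{"api": "drive_tool", "payload": {
  "series": [
    [[1, 0, 0, 0, 0, 0, 0], [1, 0, 0, 0, 0, 0, 0], [1, 0, 0, 0, 0, 0, 0], [1, 0, 0, 0, 0, 0, 0], [1, 0, 0, 0, 0, 0, 0], [1, 0, 0, 0, 0, 0, 0], [1, 0, 0, 0, 0, 0, 0]]
  ],
  "newtons": 40
}}

```text
time_s: 21.18
position: [534.8, -390.9, 2.7]
eef_rot: [[0.976, -0.219, 0.001], [-0.219, -0.976, -0.001], [0.001, 0.001, -1.0]]
contact_force: [-0.1, 1.8, 5.3]
gripper_width: 67.1
grip_force: 46.6
```

Held at 67 mm. While lifting, I refine box 1 from the overhead view w2 by its contour.

Call:
{"api": "drive_tool", "payload": {
  "series": [
    [[1, 0, 0, -0.03, 0, 0, 0], [1, 0, 0, -0.08, 0, 0, 0], [1, 0, 0, -0.14, 0, 0, 0], [1, 0, 0, -0.2, 0, 0, 0], [1, 0, 0, -0.24, 0, 0, 0], [1, 0, 0, -0.24, 0, 0, 0], [1, 0, 0, -0.24, 0, 0, 0], [1, 0, 0, -0.24, 0, 0, 0], [1, 0, 0, -0.24, 0, 0, 0]]
  ]
}}

```text
time_s: 21.93
position: [532.9, -389.2, 119.0]
eef_rot: [[0.976, -0.219, -0.003], [-0.219, -0.976, 0.003], [-0.004, -0.002, -1.0]]
contact_force: [-0.1, -0.1, -2.5]
gripper_width: 66.8
grip_force: 45.8
```

Run:
```python
from q import *
c=dict(np.load("w2.npz"));a=cv2.imread("pics/w2.png");h=cv2.cvtColor(a,cv2.COLOR_BGR2HSV)
roi=a[60:245,200:325]
m=(((h[...,1]<50)))
m=m.astype(np.uint8)*255
L=[];R=[]
for v in range(85,215,3):
    r=np.where(m[v,205:320]>0)[0]+205
    L.append((r.min(),v));R.append((r.max()+1,v))
T=[];B=[]
for u in range(232,296,3):
    r=np.where(m[60:245,u]>0)[0]+60
    T.append((u,r.min()));B.append((u,r.max()+1))
med=lambda L,i:np.array(L)[:,i]
pl=np.polyfit(med(L,1),med(L,0),1);pr=np.polyfit(med(R,1),med(R,0),1)
print("resid",np.std(np.polyval(pl,med(L,1))-med(L,0)),np.std(np.polyval(pr,med(R,1))-med(R,0)),np.median(med(T,1)),np.std(med(T,1)),np.median(med(B,1)),np.std(med(B,1)))
t,b=np.median(med(T,1)),np.median(med(B,1))
fit(c,[(np.polyval(pl,t),t),(np.polyval(pr,t),t),(np.polyval(pr,b),b),(np.polyval(pl,b),b)],36,"b1")
s=arm.read_state();print(s["position"],s["gripper_width"])
```

```text
resid 0.3139581746173509 0.366592983819607 66.0 0.4453617714151233 234.0 0.48104569292083466
b1 36 ctr [443.1 -55.9] long 160 short 84 longaxis 168.6
[ 532.89800875 -389.24087741  119.02817232] 66.82510157939949
```

Box 1: centre (443.1,-55.9), 160x84 exact, axis -11.4°. I carry box 2 over it.

Call:
{"api": "drive_tool", "payload": {
  "series": [
    [[1, -0.04, -0.07, 0, 0, 0, 0], [1, -0.08, -0.14, 0, 0, 0, 0], [1, -0.12, -0.22, 0, 0, 0, 0], [1, -0.16, -0.3, 0, 0, 0, 0], [1, -0.2, -0.38, 0, 0, 0, 0], [1, -0.24, -0.46, 0, 0, 0, -0.042], [1, -0.28, -0.53, 0, 0, 0, -0.042], [1, -0.31, -0.59, 0, 0, 0, -0.042], [1, -0.324, -0.614, 0, 0, 0, -0.042], [1, -0.324, -0.614, 0, 0, 0, -0.042], [1, -0.324, -0.614, 0, 0, 0, -0.042], [1, -0.324, -0.614, 0, 0, 0, -0.042], [1, -0.324, -0.614, 0, 0, 0, -0.042], [1, -0.324, -0.614, 0, 0, 0, -0.042], [1, -0.324, -0.614, 0, 0, 0, -0.042], [1, -0.324, -0.614, 0, 0, 0, -0.042]]
  ]
}}

```text
time_s: 23.27
position: [443.6, -56.0, 121.5]
eef_rot: [[0.98, -0.2, -0.0], [-0.2, -0.98, 0.0], [-0.0, -0.0, -1.0]]
contact_force: [-0.9, 0.2, -2.1]
gripper_width: 66.4
grip_force: 46.0
```

```bash
python3 look.py w8
python3 - <<'E'
from cell import arm
import cv2,numpy as np
b=arm.grab_frame("scene");a=cv2.imread("pics/w8.png");cv2.imwrite("pics/w8b.png",np.hstack([cv2.resize(a,(400,300)),cv2.resize(b[130:250,200:360],(400,300),interpolation=cv2.INTER_CUBIC)]))
E
```

```text
23.2667 [443.6 -56.  121.5] [ 0.98 -0.2  -0.  ] 66.39891708673407
```

View pics/w8b.png

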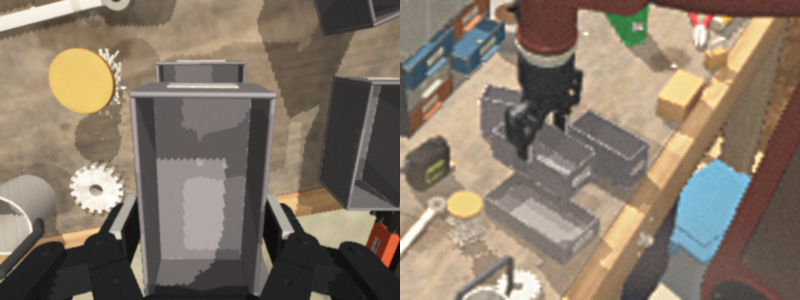

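The wrist view shows box 2 level and centred over box 1: far rim centre u≈200 and held rim centre u≈202 of 400. I lower it.

Call:
{"api": "drive_tool", "payload": {
  "series": [
    [[1, 0, 0, 0.05, 0, 0, 0], [1, 0, 0, 0.1, 0, 0, 0], [1, 0, 0, 0.13, 0, 0, 0], [1, 0, 0, 0.15, 0, 0, 0], [1, 0, 0, 0.17, 0, 0, 0], [1, 0, 0, 0.185, 0, 0, 0], [1, 0, 0, 0.2, 0, 0, 0], [1, 0, 0, 0.21, 0, 0, 0], [1, 0, 0, 0.22, 0, 0, 0], [1, 0, 0, 0.226, 0, 0, 0], [1, 0, 0, 0.23, 0, 0, 0], [1, 0, 0, 0.23, 0, 0, 0], [1, 0, 0, 0.23, 0, 0, 0], [1, 0, 0, 0.23, 0, 0, 0], [1, 0, 0, 0.23, 0, 0, 0]]
  ]
}}

```text
time_s: 24.62
position: [443.9, -55.5, 7.0]
eef_rot: [[0.98, -0.199, 0.001], [-0.199, -0.98, -0.0], [0.001, 0.0, -1.0]]
contact_force: [-0.3, 1.3, -1.7]
gripper_width: 66.8
grip_force: 46.0
```

Call:
{"api": "drive_tool", "payload": {
  "series": [
    [[1, 0, 0, 0.004, 0, 0, 0], [1, 0, 0, 0.007, 0, 0, 0], [1, 0, 0, 0.007, 0, 0, 0], [1, 0, 0, 0.007, 0, 0, 0], [-1, 0, 0, 0.007, 0, 0, 0], [-1, 0, 0, 0.007, 0, 0, 0], [-1, 0, 0, 0.007, 0, 0, 0], [-1, 0, 0, 0.007, 0, 0, 0], [-1, 0, 0, -0.04, 0, 0, 0], [-1, 0, 0, -0.1, 0, 0, 0], [-1, 0, 0, -0.17, 0, 0, 0], [-1, 0, 0, -0.25, 0, 0, 0], [-1, 0, 0, -0.33, 0, 0, 0], [-1, 0, 0, -0.33, 0, 0, 0], [-1, 0, 0, -0.33, 0, 0, 0], [-1, 0, 0, -0.33, 0, 0, 0], [-1, 0, 0, -0.33, 0, 0, 0], [-1, 0, 0, -0.33, 0, 0, 0]]
  ]
}}

```text
time_s: 26.12
position: [442.3, -55.0, 169.6]
eef_rot: [[0.98, -0.199, -0.003], [-0.199, -0.98, 0.001], [-0.004, -0.0, -1.0]]
contact_force: [-0.3, 0.1, 0.9]
gripper_width: 85.5
grip_force: 0.0
```

```bash
python3 look.py w9
cat > rim.py <<'E'
from q import *
def rim(k,box,z,sat=50):
    """outer rim of a box roughly upright in the picture; box=(u0,v0,u1,v1) search window"""
    c=dict(np.load(k+".npz"));h=cv2.cvtColor(cv2.imread(f"pics/{k}.png"),cv2.COLOR_BGR2HSV)
    u0,v0,u1,v1=box;m=(h[v0:v1,u0:u1,1]<sat).astype(np.uint8)
    n,l,st,ce=cv2.connectedComponentsWithStats(cv2.morphologyEx(m,cv2.MORPH_OPEN,np.ones((3,3))))
    i=1+np.argmax(st[1:,4]);m=l==i;x,y,w,hh=st[i,:4];print("blob",x+u0,y+v0,w,hh)
    vs=np.arange(y+int(.2*hh),y+int(.8*hh));us=np.arange(x+int(.25*w),x+int(.75*w))
    L=[np.where(m[v])[0].min() for v in vs];R=[np.where(m[v])[0].max()+1 for v in vs]
    T=[np.where(m[:,u])[0].min() for u in us];B=[np.where(m[:,u])[0].max()+1 for u in us]
    def rob(a,b):
        p=np.polyfit(a,b,1)
        for _ in range(4):
            r=np.abs(np.polyval(p,a)-b);k=r<=max(1.,np.median(r)*2);p=np.polyfit(a[k],np.array(b)[k],1)
        print("resid %.2f"%np.median(r),end=" ");return p
    l_,r_=rob(vs,L),rob(vs,R);t_,b_=rob(us,T),rob(us,B)
    def X(p,q): v=(q[0]*p[1]+q[1])/(1-q[0]*p[0]);return(p[0]*v+p[1]+u0,v+v0)
    C=[X(l_,t_),X(r_,t_),X(r_,b_),X(l_,b_)];print(np.round(C,1).tolist())
    return fit(c,C,z,k)
E
python3 -c "
from rim import *
rim('w9',(190,30,330,262),55)"
```

```text
26.1167 [442.3 -55.  169.6] [ 0.98  -0.199 -0.004] 85.54430755738994
blob 209 74 98 170
resid 0.25 resid 0.23 resid 0.00 resid 0.02 [[209.1, 74.0], [307.5, 74.0], [301.2, 244.0], [215.9, 244.0]]
w9 55 ctr [448.3 -57. ] long 151 short 79 longaxis 168.6
```

```bash
python3 -c "
from rim import *
rim('w9',(190,30,330,262),36)
g=cv2.cvtColor(cv2.imread('pics/w9.png'),cv2.COLOR_BGR2GRAY)
print(g[110:210,200:315].mean(0).astype(int).tolist())
print(g[60:260,240:275].mean(1).astype(int).tolist())"
```

```text
blob 209 74 98 170
resid 0.25 resid 0.23 resid 0.00 resid 0.02 [[209.1, 74.0], [307.5, 74.0], [301.2, 244.0], [215.9, 244.0]]
w9 36 ctr [443.4 -56. ] long 161 short 84 longaxis 168.6
[149, 148, 148, 147, 144, 137, 129, 120, 112, 106, 104, 109, 117, 123, 117, 102, 81, 69, 81, 112, 137, 132, 104, 79, 68, 66, 74, 94, 114, 121, 122, 122, 122, 122, 123, 122, 122, 121, 121, 121, 121, 122, 122, 121, 124, 133, 141, 145, 146, 147, 146, 146, 146, 146, 146, 146, 146, 146, 146, 146, 146, 145, 146, 146, 146, 145, 146, 146, 146, 146, 145, 146, 144, 137, 124, 114, 111, 110, 110, 111, 111, 110, 110, 109, 107, 106, 105, 100, 89, 75, 63, 56, 60, 74, 94, 107, 108, 97, 82, 73, 81, 99, 116, 125, 126, 125, 126, 126, 126, 127, 130, 134, 139, 142, 144]
[155, 157, 157, 157, 157, 155, 153, 150, 144, 135, 128, 126, 125, 138, 179, 200, 174, 158, 127, 95, 88, 88, 89, 88, 88, 89, 105, 150, 174, 149, 144, 160, 146, 112, 99, 105, 108, 108, 108, 108, 108, 108, 107, 107, 107, 107, 108, 108, 108, 108, 108, 108, 108, 108, 107, 108, 108, 109, 109, 108, 108, 108, 107, 107, 106, 106, 106, 106, 107, 107, 108, 107, 107, 107, 107, 107, 107, 106, 107, 107, 108, 115, 128, 144, 155, 158, 158, 158, 158, 159, 159, 160, 159, 159, 158, 158, 158, 157, 158, 158, 159, 159, 159, 159, 159, 158, 158, 158, 158, 158, 159, 159, 159, 159, 159, 158, 157, 157, 157, 158, 158, 157, 157, 157, 157, 156, 156, 156, 156, 157, 157, 157, 157, 157, 156, 155, 156, 156, 156, 156, 157, 157, 157, 157, 156, 155, 156, 156, 156, 156, 155, 151, 144, 137, 135, 134, 135, 135, 134, 129, 117, 107, 106, 106, 106, 106, 107, 107, 107, 107, 107, 107, 108, 107, 107, 107, 107, 107, 107, 113, 140, 163, 150, 117, 108, 115, 120, 123, 124, 124, 125, 126, 128, 130, 132, 134, 137, 139, 141, 143]
```

```bash
python3 -c "
from q import *
c=dict(np.load('w9.npz'))
for t,b in [(87,243),(90,243),(90,244)]: fit(c,[(216.5,t),(300,t),(295,b),(221,b)],55,str((t,b)))
s=arm.read_state();print(s['position'],s['time_s'])
w=dict(np.load('w8.npz'));print(w['T'][:3,3])
"; python3 -c "
import cv2;a=cv2.imread('pics/w9.png');cv2.imwrite('pics/w9b.png',cv2.resize(a[50:260],None,fx=1.56,fy=1.56,interpolation=cv2.INTER_CUBIC))"
```

```text
(87, 243) 55 ctr [444.1 -55.8] long 140 short 68 longaxis 168.4
(90, 243) 55 ctr [442.9 -55.6] long 137 short 68 longaxis 168.4
(90, 244) 55 ctr [442.4 -55.5] long 138 short 68 longaxis 168.4
[442.4144474  -55.04006536 169.82572216] 26.1667
[524.09888226 -72.91574724 293.78049324]
```

Box 2 is seated: rim at z≈54 by scale, centre (443,-55.6), and box 1 unmoved. On to box 3.

Call:
{"api": "drive_tool", "payload": {
  "series": [
    [[-1, 0.007, 0.08, -0.05, 0, 0, 0], [-1, 0.007, 0.16, -0.05, 0, 0, 0], [-1, 0.007, 0.25, -0.05, 0, 0, 0], [-1, 0.007, 0.335, -0.05, 0, 0, 0], [-1, 0.007, 0.335, -0.05, 0, 0, 0], [-1, 0.007, 0.335, -0.05, 0, 0, 0], [-1, 0.007, 0.335, -0.05, 0, 0, 0], [-1, 0.007, 0.335, -0.05, 0, 0, 0], [-1, 0.007, 0.335, -0.05, 0, 0, 0], [-1, 0.007, 0.335, -0.05, 0, 0, 0]]
  ]
}}

```text
time_s: 27.0
position: [414.0, -218.8, 196.4]
eef_rot: [[0.98, -0.197, -0.0], [-0.197, -0.98, 0.0], [-0.0, -0.0, -1.0]]
contact_force: [-0.5, 0.5, -0.1]
gripper_width: 85.9
grip_force: 0.0
```

```bash
python3 look.py w10; python3 -c "
from rim import *
p,an=rim('w10',(205,40,315,275),68)
s=arm.read_state();print(s['eef_rot'].T@(np.r_[p,s['position'][2]]-s['position'])/500)"
```

```text
27.0 [ 414.  -218.8  196.4] [ 0.98  -0.197 -0.   ] 85.86824644011661
blob 229 96 62 135
resid 0.23 resid 0.24 resid 0.15 resid 0.00 [[228.1, 97.5], [291.3, 96.2], [286.4, 231.0], [231.2, 231.0]]
w10 68 ctr [ 414.7 -220.5] long 125 short 53 longaxis 168.3
[ 1.82952413e-03  2.63506374e-03 -4.97492936e-07]
```

Call:
{"api": "drive_tool", "payload": {
  "series": [
    [[-1, 0, 0.003, 0.08, 0, 0, 0], [-1, 0, 0.003, 0.16, 0, 0, 0], [-1, 0, 0.003, 0.23, 0, 0, 0], [-1, 0, 0.003, 0.28, 0, 0, 0], [-1, 0, 0.003, 0.32, 0, 0, 0], [-1, 0, 0.003, 0.354, 0, 0, 0], [-1, 0, 0.003, 0.354, 0, 0, 0], [-1, 0, 0.003, 0.354, 0, 0, 0], [-1, 0, 0.003, 0.354, 0, 0, 0], [-1, 0, 0.003, 0.354, 0, 0, 0], [-1, 0, 0.003, 0.354, 0, 0, 0], [-1, 0, 0.003, 0.354, 0, 0, 0], [1, 0, 0.003, 0.354, 0, 0, 0], [1, 0, 0.003, 0.354, 0, 0, 0], [1, 0, 0.003, 0.354, 0, 0, 0], [1, 0, 0.003, 0.354, 0, 0, 0], [1, 0, 0.003, 0.354, 0, 0, 0], [1, 0, 0.003, 0.354, 0, 0, 0], [1, 0, 0.003, 0.354, 0, 0, 0], [1, 0, 0.003, 0.354, 0, 0, 0]]
  ],
  "newtons": 40
}}

```text
time_s: 28.72
position: [413.5, -221.6, 20.0]
eef_rot: [[0.98, -0.199, 0.0], [-0.199, -0.98, 0.0], [0.0, -0.0, -1.0]]
contact_force: [-1.4, 3.3, 5.6]
gripper_width: 51.9
grip_force: 41.8
```

Call:
{"api": "drive_tool", "payload": {
  "series": [
    [[1, 0, 0, -0.03, 0, 0, 0], [1, 0, 0, -0.08, 0, 0, 0], [1, 0, 0, -0.14, 0, 0, 0], [1, 0, 0, -0.2, 0, 0, 0], [1, 0, 0, -0.25, 0, 0, 0], [1, 0, 0, -0.25, 0, 0, 0], [1, -0.002, -0.08, -0.25, 0, 0, 0], [1, -0.004, -0.16, -0.25, 0, 0, 0], [1, -0.006, -0.24, -0.25, 0, 0, 0], [1, -0.008, -0.3, -0.25, 0, 0, 0], [1, -0.008, -0.335, -0.25, 0, 0, 0], [1, -0.008, -0.335, -0.25, 0, 0, 0], [1, -0.008, -0.335, -0.25, 0, 0, 0], [1, -0.008, -0.335, -0.25, 0, 0, 0], [1, -0.008, -0.335, -0.25, 0, 0, 0], [1, -0.008, -0.335, -0.25, 0, 0, 0], [1, -0.008, -0.335, -0.25, 0, 0, 0], [1, -0.008, -0.335, -0.25, 0, 0, 0]]
  ]
}}

```text
time_s: 30.22
position: [442.7, -57.4, 144.6]
eef_rot: [[0.98, -0.2, -0.0], [-0.2, -0.98, -0.0], [0.0, 0.0, -1.0]]
contact_force: [0.1, -0.3, -1.6]
gripper_width: 52.2
grip_force: 43.3
```

```bash
python3 look.py w11
python3 - <<'E'
from cell import arm
import cv2,numpy as np
s=arm.read_state();print(s["position"],s["contact_force"])
g=cv2.cvtColor(cv2.imread('pics/w11.png'),cv2.COLOR_BGR2GRAY)
print(g[195:215,160:360].mean(0).astype(int).tolist())
E
```

```text
30.2167 [442.7 -57.4 144.6] [ 0.98 -0.2   0.  ] 52.21724971218812
[442.72195516 -57.30130629 144.62367602] [ 0.91339757 -0.08373407 -1.16393172]
[134, 133, 133, 134, 135, 136, 137, 137, 138, 137, 139, 140, 140, 140, 142, 141, 142, 143, 143, 143, 141, 141, 140, 140, 140, 140, 140, 141, 141, 137, 127, 129, 145, 158, 163, 158, 145, 119, 88, 73, 70, 70, 70, 71, 70, 70, 71, 69, 69, 67, 63, 60, 58, 57, 56, 61, 76, 86, 89, 89, 89, 89, 90, 89, 89, 89, 90, 90, 89, 90, 89, 89, 90, 89, 89, 89, 89, 90, 90, 89, 89, 89, 89, 90, 90, 89, 90, 90, 90, 89, 90, 90, 90, 90, 89, 89, 89, 90, 90, 90, 90, 91, 90, 90, 91, 91, 92, 92, 91, 92, 94, 95, 97, 96, 98, 99, 99, 97, 95, 95, 95, 94, 92, 91, 92, 92, 93, 93, 93, 94, 94, 94, 93, 93, 93, 92, 72, 55, 50, 49, 49, 49, 49, 49, 49, 49, 48, 49, 50, 49, 50, 49, 50, 50, 49, 50, 49, 53, 68, 91, 112, 127, 138, 142, 138, 129, 130, 134, 135, 135, 135, 136, 136, 138, 139, 140, 142, 141, 141, 139, 139, 139, 137, 137, 136, 139, 140, 141, 140, 140, 139, 137, 137, 136, 136, 136, 137, 138, 139, 141]
```

Call:
{"api": "drive_tool", "payload": {
  "series": [
    [[1, 0.001, -0.0035, 0.03, 0, 0, 0], [1, 0.001, -0.0035, 0.07, 0, 0, 0], [1, 0.001, -0.0035, 0.1, 0, 0, 0], [1, 0.001, -0.0035, 0.12, 0, 0, 0], [1, 0.001, -0.0035, 0.13, 0, 0, 0], [1, 0.001, -0.0035, 0.14, 0, 0, 0], [1, 0.001, -0.0035, 0.15, 0, 0, 0], [1, 0.001, -0.0035, 0.165, 0, 0, 0], [1, 0.001, -0.0035, 0.18, 0, 0, 0], [1, 0.001, -0.0035, 0.195, 0, 0, 0], [1, 0.001, -0.0035, 0.21, 0, 0, 0], [1, 0.001, -0.0035, 0.22, 0, 0, 0], [1, 0.001, -0.0035, 0.23, 0, 0, 0], [1, 0.001, -0.0035, 0.236, 0, 0, 0], [1, 0.001, -0.0035, 0.236, 0, 0, 0], [1, 0.001, -0.0035, 0.236, 0, 0, 0], [1, 0.001, -0.0035, 0.236, 0, 0, 0], [1, 0.001, -0.0035, 0.236, 0, 0, 0]]
  ]
}}

```text
time_s: 31.77
position: [443.7, -55.2, 26.7]
eef_rot: [[0.98, -0.199, 0.0], [-0.199, -0.98, -0.0], [0.0, 0.0, -1.0]]
contact_force: [-0.2, 0.1, -0.9]
gripper_width: 52.0
grip_force: 43.3
```

Call:
{"api": "drive_tool", "payload": {
  "series": [
    [[1, 0, 0, 0.003, 0, 0, 0], [1, 0, 0, 0.005, 0, 0, 0], [1, 0, 0, 0.005, 0, 0, 0], [1, 0, 0, 0.005, 0, 0, 0], [-1, 0, 0, 0.005, 0, 0, 0], [-1, 0, 0, 0.005, 0, 0, 0], [-1, 0, 0, 0.005, 0, 0, 0], [-1, 0, 0, 0.005, 0, 0, 0], [-1, 0, 0, -0.04, 0, 0, 0], [-1, 0, 0, -0.1, 0, 0, 0], [-1, 0, 0, -0.17, 0, 0, 0], [-1, 0, 0, -0.25, 0, 0, 0], [-1, 0, 0, -0.32, 0, 0, 0], [-1, 0, 0, -0.32, 0, 0, 0], [-1, 0, 0, -0.32, 0, 0, 0], [-1, 0, 0, -0.32, 0, 0, 0], [-1, 0, 0, -0.32, 0, 0, 0], [-1, 0, 0, -0.32, 0, 0, 0], [-1, 0, 0, -0.32, 0, 0, 0]]
  ]
}}

```text
time_s: 33.35
position: [442.7, -54.9, 185.0]
eef_rot: [[0.98, -0.199, -0.003], [-0.199, -0.98, 0.001], [-0.003, -0.0, -1.0]]
contact_force: [0.2, 1.1, -0.1]
gripper_width: 85.5
grip_force: 0.0
```

```bash
python3 look.py w12; python3 -c "
from rim import *
rim('w12',(190,30,330,262),36)
g=cv2.cvtColor(cv2.imread('pics/w12.png'),cv2.COLOR_BGR2GRAY)
print(g[150:170,200:315].mean(0).astype(int).tolist())
print(g[60:260,240:275].mean(1).astype(int).tolist())"
python3 -c "
import cv2;a=cv2.imread('pics/w12.png');cv2.imwrite('pics/w12b.png',cv2.resize(a[50:270,160:360],None,fx=2.7,fy=2.7,interpolation=cv2.INTER_CUBIC))"
```

```text
33.35 [442.7 -54.9 185. ] [ 0.98  -0.199 -0.003] 85.47459442374313
blob 212 74 93 164
resid 0.25 resid 0.22 resid 0.26 resid 0.19 [[211.5, 75.8], [305.4, 73.7], [299.6, 236.1], [218.2, 238.7]]
w12 36 ctr [443.2 -56. ] long 160 short 84 longaxis 168.6
[150, 150, 148, 147, 146, 144, 144, 142, 135, 117, 105, 101, 100, 100, 103, 121, 136, 115, 76, 55, 63, 93, 107, 95, 68, 73, 117, 144, 135, 96, 70, 66, 66, 67, 78, 94, 101, 103, 102, 100, 102, 102, 101, 100, 101, 101, 101, 101, 101, 102, 103, 101, 100, 102, 103, 101, 101, 108, 116, 119, 115, 109, 106, 107, 106, 106, 106, 106, 107, 106, 106, 106, 107, 106, 107, 106, 106, 106, 103, 88, 66, 55, 52, 54, 76, 119, 142, 127, 81, 50, 46, 46, 64, 107, 136, 121, 77, 50, 57, 91, 126, 134, 124, 121, 122, 123, 124, 124, 126, 130, 139, 145, 147, 147, 147]
[148, 150, 151, 152, 152, 151, 149, 148, 143, 135, 127, 123, 122, 130, 157, 168, 151, 149, 129, 99, 86, 85, 84, 85, 85, 86, 107, 162, 185, 151, 149, 153, 123, 91, 82, 80, 84, 106, 120, 113, 126, 151, 154, 126, 97, 93, 95, 95, 95, 95, 95, 94, 95, 95, 95, 94, 94, 95, 95, 95, 95, 94, 94, 94, 94, 94, 93, 93, 95, 95, 95, 94, 94, 94, 94, 94, 93, 94, 94, 95, 94, 95, 94, 94, 94, 94, 94, 94, 94, 94, 95, 95, 94, 94, 95, 94, 94, 94, 93, 94, 95, 98, 105, 116, 122, 124, 124, 124, 125, 126, 125, 124, 123, 123, 123, 123, 123, 124, 124, 125, 125, 123, 122, 122, 123, 123, 123, 122, 123, 125, 124, 123, 122, 122, 122, 122, 122, 123, 121, 117, 113, 111, 110, 111, 111, 111, 111, 111, 105, 92, 85, 86, 88, 88, 89, 91, 92, 93, 94, 96, 97, 98, 99, 100, 102, 103, 103, 103, 103, 103, 103, 103, 103, 110, 134, 158, 147, 118, 110, 111, 116, 118, 120, 120, 121, 122, 123, 125, 128, 130, 133, 135, 137, 137, 137, 135, 134, 137, 138, 138]
```

View pics/w12b.png

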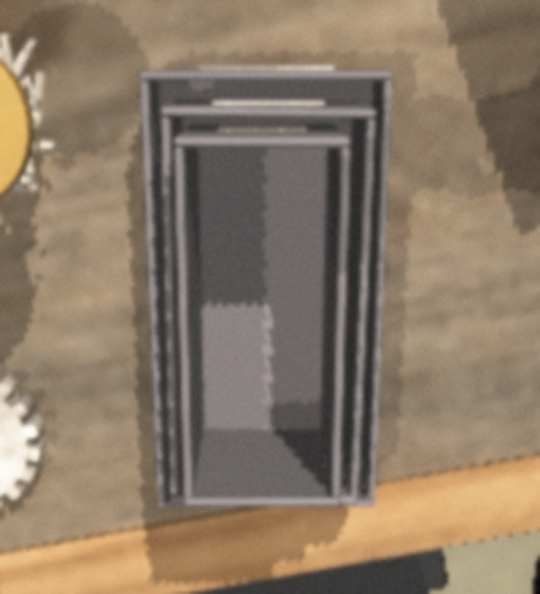

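Nested rims: box 3 rim corners (177,136), (349,136), (339,504), (186,504) in the crop, sitting squarely inside box 2 and box 1.

```bash
python3 -c "
from q import *
c=dict(np.load('w12.npz'))
f=lambda L:[(160+u/2.7,50+v/2.7) for u,v in L]
for z in(74,90): fit(c,f([(177,136),(349,136),(339,504),(186,504)]),z,'b3')
fit(c,f([(162,108),(376,110),(358,504),(168,502)]),55,'b2')
s=arm.read_state();print(s['position'])
"
```

```text
b3 74 ctr [443.8 -54.9] long 121 short 51 longaxis 168.4
b3 90 ctr [448.3 -55.8] long 114 short 49 longaxis 168.4
b2 55 ctr [442.4 -55.6] long 137 short 68 longaxis 167.7
[442.85006866 -54.89256069 185.30794229]
```

Call:
{"api": "drive_tool", "payload": {
  "series": [
    [[-1, 0.06, 0.04, -0.04, 0, 0, -0.2], [-1, 0.12, 0.08, -0.04, 0, 0, -0.4], [-1, 0.18, 0.13, -0.04, 0, 0, -0.6], [-1, 0.24, 0.18, -0.04, 0, 0, -0.8], [-1, 0.3, 0.23, -0.04, 0, 0, -0.82], [-1, 0.32, 0.246, -0.04, 0, 0, -0.82], [-1, 0.32, 0.246, -0.04, 0, 0, -0.82], [-1, 0.32, 0.246, -0.04, 0, 0, -0.82], [-1, 0.32, 0.246, -0.04, 0, 0, -0.82], [-1, 0.32, 0.246, -0.04, 0, 0, -0.82], [-1, 0.32, 0.246, -0.04, 0, 0, -0.82], [-1, 0.32, 0.246, -0.04, 0, 0, -0.82]]
  ]
}}

```text
time_s: 34.4
position: [575.7, -206.6, 207.1]
eef_rot: [[0.978, 0.209, 0.001], [0.209, -0.978, -0.0], [0.0, 0.0, -1.0]]
contact_force: [0.1, -0.4, 0.1]
gripper_width: 85.9
grip_force: 0.0
```

```bash
python3 look.py w13; python3 -c "
from rim import *
p,an=rim('w13',(205,30,315,275),84)
s=arm.read_state();print(s['eef_rot'].T@(np.r_[p,s['position'][2]]-s['position'])/500)"
```

```text
34.4 [ 575.7 -206.6  207.1] [0.978 0.209 0.   ] 85.85788365073051
blob 233 103 47 123
resid 0.26 resid 0.28 resid 0.26 resid 0.21 [[233.0, 103.6], [279.8, 103.9], [278.0, 224.1], [236.5, 226.5]]
w13 84 ctr [ 578.1 -205.5] long 111 short 39 longaxis -167.7
[ 5.05429179e-03 -1.42691647e-03  2.39805685e-06]
```

Call:
{"api": "drive_tool", "payload": {
  "series": [
    [[-1, 0, -0.001, 0.08, 0, 0, 0], [-1, 0, -0.001, 0.16, 0, 0, 0], [-1, 0, -0.001, 0.23, 0, 0, 0], [-1, 0, -0.001, 0.28, 0, 0, 0], [-1, 0, -0.001, 0.32, 0, 0, 0], [-1, 0, -0.001, 0.338, 0, 0, 0], [-1, 0, -0.001, 0.338, 0, 0, 0], [-1, 0, -0.001, 0.338, 0, 0, 0], [-1, 0, -0.001, 0.338, 0, 0, 0], [-1, 0, -0.001, 0.338, 0, 0, 0], [-1, 0, -0.001, 0.338, 0, 0, 0], [-1, 0, -0.001, 0.338, 0, 0, 0], [1, 0, -0.001, 0.338, 0, 0, 0], [1, 0, -0.001, 0.338, 0, 0, 0], [1, 0, -0.001, 0.338, 0, 0, 0], [1, 0, -0.001, 0.338, 0, 0, 0], [1, 0, -0.001, 0.338, 0, 0, 0], [1, 0, -0.001, 0.338, 0, 0, 0], [1, 0, -0.001, 0.338, 0, 0, 0], [1, 0, -0.001, 0.338, 0, 0, 0]]
  ],
  "newtons": 40
}}

```text
time_s: 36.12
position: [576.0, -207.0, 37.8]
eef_rot: [[0.978, 0.208, 0.0], [0.208, -0.978, 0.0], [0.0, 0.0, -1.0]]
contact_force: [-0.1, 1.8, 3.0]
gripper_width: 38.2
grip_force: 40.8
```

Call:
{"api": "drive_tool", "payload": {
  "series": [
    [[1, 0, 0, -0.03, 0, 0, 0], [1, 0, 0, -0.08, 0, 0, 0], [1, 0, 0, -0.14, 0, 0, 0], [1, 0, 0, -0.2, 0, 0, 0], [1, 0, 0, -0.26, 0, 0, 0], [1, 0, 0, -0.28, 0, 0, 0.1], [1, -0.04, -0.07, -0.28, 0, 0, 0.25], [1, -0.08, -0.14, -0.28, 0, 0, 0.4], [1, -0.12, -0.21, -0.28, 0, 0, 0.55], [1, -0.16, -0.28, -0.28, 0, 0, 0.7], [1, -0.18, -0.33, -0.28, 0, 0, 0.824], [1, -0.196, -0.352, -0.28, 0, 0, 0.824], [1, -0.196, -0.352, -0.28, 0, 0, 0.824], [1, -0.196, -0.352, -0.28, 0, 0, 0.824], [1, -0.196, -0.352, -0.28, 0, 0, 0.824], [1, -0.196, -0.352, -0.28, 0, 0, 0.824], [1, -0.196, -0.352, -0.28, 0, 0, 0.824], [1, -0.196, -0.352, -0.28, 0, 0, 0.824], [1, -0.196, -0.352, -0.28, 0, 0, 0.824]]
  ]
}}

```text
time_s: 37.7
position: [443.5, -55.7, 177.4]
eef_rot: [[0.979, -0.201, -0.0], [-0.201, -0.979, 0.0], [-0.0, -0.0, -1.0]]
contact_force: [-0.3, -0.2, -0.4]
gripper_width: 38.1
grip_force: 40.7
```

```bash
python3 look.py w14
python3 - <<'E'
import cv2
g=cv2.cvtColor(cv2.imread('pics/w14.png'),cv2.COLOR_BGR2GRAY)
print(g[195:215,180:340].mean(0).astype(int).tolist())
print(g[90:250,250:270].mean(1).astype(int).tolist())
E
```

```text
37.7 [443.5 -55.7 177.4] [ 0.979 -0.201 -0.   ] 38.132663608557095
[139, 141, 141, 141, 141, 141, 141, 141, 140, 140, 139, 140, 140, 141, 142, 142, 142, 141, 141, 141, 142, 142, 141, 142, 142, 143, 142, 137, 123, 123, 137, 152, 158, 153, 141, 113, 82, 69, 67, 67, 67, 64, 62, 60, 56, 54, 54, 53, 54, 59, 73, 83, 85, 85, 85, 85, 85, 86, 86, 86, 85, 85, 85, 85, 86, 86, 86, 86, 86, 86, 86, 86, 85, 85, 86, 86, 86, 86, 86, 86, 87, 86, 86, 86, 86, 87, 86, 85, 86, 86, 86, 86, 85, 86, 86, 86, 87, 86, 88, 91, 93, 84, 63, 51, 47, 47, 47, 47, 47, 46, 47, 48, 46, 47, 47, 47, 48, 47, 50, 65, 90, 110, 125, 135, 137, 130, 116, 118, 128, 135, 138, 139, 137, 137, 137, 137, 137, 137, 137, 137, 137, 138, 138, 140, 141, 143, 143, 144, 143, 144, 145, 145, 144, 143, 144, 143, 143, 142, 141, 142]
[195, 155, 152, 159, 131, 99, 88, 81, 86, 115, 131, 116, 114, 135, 152, 137, 109, 96, 100, 102, 103, 103, 103, 103, 102, 103, 103, 102, 102, 102, 102, 103, 103, 103, 104, 108, 110, 107, 106, 105, 108, 117, 143, 168, 174, 175, 182, 205, 221, 195, 136, 108, 106, 106, 106, 106, 106, 107, 106, 107, 107, 107, 107, 107, 109, 120, 145, 170, 177, 171, 153, 129, 103, 84, 85, 86, 86, 86, 86, 87, 86, 86, 87, 86, 86, 86, 86, 86, 86, 86, 86, 86, 87, 86, 86, 86, 86, 86, 86, 86, 86, 85, 86, 86, 86, 86, 86, 86, 87, 87, 86, 86, 86, 87, 86, 86, 86, 86, 86, 86, 85, 86, 86, 85, 86, 86, 86, 86, 85, 86, 85, 85, 86, 85, 85, 85, 85, 85, 86, 85, 85, 86, 85, 86, 85, 85, 85, 86, 85, 86, 85, 86, 85, 85, 85, 85, 85, 85, 85, 85]
```

Box 4 is centred in the grip and over box 3. I lower it.

Call:
{"api": "drive_tool", "payload": {
  "series": [
    [[1, 0, -0.001, 0.04, 0, 0, 0], [1, 0, -0.001, 0.08, 0, 0, 0], [1, 0, -0.001, 0.1, 0, 0, 0], [1, 0, -0.001, 0.12, 0, 0, 0], [1, 0, -0.001, 0.13, 0, 0, 0], [1, 0, -0.001, 0.14, 0, 0, 0], [1, 0, -0.001, 0.15, 0, 0, 0], [1, 0, -0.001, 0.165, 0, 0, 0], [1, 0, -0.001, 0.18, 0, 0, 0], [1, 0, -0.001, 0.195, 0, 0, 0], [1, 0, -0.001, 0.21, 0, 0, 0], [1, 0, -0.001, 0.225, 0, 0, 0], [1, 0, -0.001, 0.24, 0, 0, 0], [1, 0, -0.001, 0.25, 0, 0, 0], [1, 0, -0.001, 0.26, 0, 0, 0], [1, 0, -0.001, 0.26, 0, 0, 0], [1, 0, -0.001, 0.26, 0, 0, 0], [1, 0, -0.001, 0.26, 0, 0, 0], [1, 0, -0.001, 0.26, 0, 0, 0]]
  ]
}}

```text
time_s: 39.33
position: [443.6, -54.9, 47.7]
eef_rot: [[0.98, -0.201, 0.0], [-0.201, -0.98, -0.0], [0.0, 0.0, -1.0]]
contact_force: [0.5, -0.8, -0.8]
gripper_width: 37.8
grip_force: 40.8
```

Call:
{"api": "drive_tool", "payload": {
  "series": [
    [[1, 0, 0, 0.003, 0, 0, 0], [1, 0, 0, 0.004, 0, 0, 0], [1, 0, 0, 0.004, 0, 0, 0], [-1, 0, 0, 0.004, 0, 0, 0], [-1, 0, 0, 0.004, 0, 0, 0], [-1, 0, 0, 0.004, 0, 0, 0], [-1, 0, 0, 0.004, 0, 0, 0], [-1, 0, 0, 0.004, 0, 0, 0], [-1, 0, 0, -0.04, 0, 0, 0], [-1, 0, 0, -0.1, 0, 0, 0], [-1, 0, 0, -0.17, 0, 0, 0], [-1, 0, 0, -0.25, 0, 0, 0], [-1, 0, 0, -0.32, 0, 0, 0], [-1, 0, 0, -0.32, 0, 0, 0], [-1, 0, 0, -0.32, 0, 0, 0], [-1, 0, 0, -0.32, 0, 0, 0], [-1, 0, 0, -0.32, 0, 0, 0], [-1, 0, 0, -0.32, 0, 0, 0]]
  ]
}}

```text
time_s: 40.83
position: [442.3, -54.4, 205.7]
eef_rot: [[0.98, -0.201, -0.003], [-0.201, -0.98, 0.001], [-0.004, -0.0, -1.0]]
contact_force: [-1.4, 0.3, -0.3]
gripper_width: 85.3
grip_force: 0.0
```

```bash
python3 look.py w15; python3 -c "
from rim import *
rim('w15',(190,30,330,262),36)
g=cv2.cvtColor(cv2.imread('pics/w15.png'),cv2.COLOR_BGR2GRAY)
print(g[150:160,205:310].mean(0).astype(int).tolist())
print(g[60:245,250:265].mean(1).astype(int).tolist())"
```

```text
40.8333 [442.3 -54.4 205.7] [ 0.98  -0.201 -0.004] 85.30541533624275
blob 215 74 88 155
resid 0.23 resid 0.28 resid 0.00 resid 0.19 [[214.5, 74.0], [302.6, 74.0], [298.1, 227.2], [220.7, 229.8]]
w15 36 ctr [443.1 -56. ] long 161 short 84 longaxis 168.7
[151, 149, 148, 147, 145, 144, 133, 115, 105, 102, 101, 100, 101, 126, 133, 96, 62, 53, 66, 95, 96, 75, 66, 88, 106, 95, 69, 55, 68, 111, 140, 135, 96, 71, 64, 57, 59, 73, 81, 82, 81, 82, 82, 82, 82, 82, 81, 81, 82, 82, 81, 82, 83, 82, 82, 82, 82, 82, 82, 82, 82, 82, 82, 82, 87, 95, 97, 80, 60, 53, 58, 85, 121, 130, 102, 64, 48, 51, 77, 110, 120, 89, 56, 45, 44, 59, 101, 133, 128, 83, 51, 56, 93, 128, 133, 126, 123, 123, 122, 124, 125, 126, 133, 140, 145]
[148, 151, 153, 153, 151, 149, 147, 144, 138, 129, 120, 118, 118, 125, 142, 161, 158, 135, 100, 85, 84, 84, 83, 84, 92, 122, 155, 155, 142, 146, 126, 95, 84, 81, 84, 96, 104, 108, 133, 156, 142, 101, 71, 83, 111, 117, 93, 96, 107, 132, 157, 147, 109, 81, 81, 82, 83, 83, 83, 82, 83, 83, 83, 83, 82, 81, 82, 82, 82, 82, 82, 82, 81, 82, 82, 82, 82, 81, 82, 83, 81, 81, 82, 82, 82, 82, 82, 81, 82, 82, 82, 81, 82, 82, 82, 82, 81, 82, 82, 82, 82, 82, 82, 83, 81, 82, 82, 82, 82, 82, 82, 81, 82, 82, 82, 82, 81, 81, 81, 82, 82, 82, 82, 82, 82, 82, 82, 81, 81, 83, 83, 82, 82, 81, 77, 68, 61, 58, 61, 64, 68, 70, 73, 76, 78, 80, 83, 88, 91, 91, 95, 98, 100, 101, 101, 101, 101, 101, 102, 101, 101, 101, 102, 106, 127, 151, 154, 129, 104, 98, 106, 116, 117, 117, 115, 115, 116, 118, 122, 125, 128, 131, 132, 133, 133]
```

Box 4's rim is at z≈93 by scale, so it is fully seated. Now pail_2 (the far pail, bar mid about (405,166)). I turn the tool about 89° so it closes across the bar, in three calls.

Call:
{"api": "drive_tool", "payload": {
  "series": [
    [[0, -0.06, -0.12, -0.05, 0, 0, -0.25], [0, -0.11, -0.24, -0.05, 0, 0, -0.5], [0, -0.164, -0.366, -0.05, 0, 0, -0.75], [0, -0.164, -0.366, -0.05, 0, 0, -1], [0, -0.164, -0.366, -0.05, 0, 0, -1], [0, -0.164, -0.366, -0.05, 0, 0, -1], [0, -0.164, -0.366, -0.05, 0, 0, -1]]
  ]
}}

```text
time_s: 41.47
position: [398.9, 142.6, 231.8]
eef_rot: [[0.955, 0.298, -0.001], [0.298, -0.955, -0.0], [-0.001, -0.0, -1.0]]
contact_force: [0.8, -0.7, -0.3]
gripper_width: 42.8
grip_force: 0.0
```

Call:
{"api": "drive_tool", "payload": {
  "series": [
    [[0, 0, 0, 0, 0, 0, -0.25], [0, 0, 0, 0, 0, 0, -0.5], [0, 0, 0, 0, 0, 0, -0.75], [0, 0, 0, 0, 0, 0, -1], [0, 0, 0, 0, 0, 0, -1], [0, 0, 0, 0, 0, 0, -1]]
  ]
}}

```text
time_s: 41.97
position: [399.9, 139.8, 232.0]
eef_rot: [[0.702, 0.712, -0.001], [0.712, -0.702, -0.001], [-0.001, -0.0, -1.0]]
contact_force: [-0.3, -0.1, -0.6]
gripper_width: 42.8
grip_force: 0.0
```

Call:
{"api": "drive_tool", "payload": {
  "series": [
    [[0, 0, 0, 0, 0, 0, -0.25], [0, 0, 0, 0, 0, 0, -0.5], [0, 0, 0, 0, 0, 0, -0.75], [0, 0, 0, 0, 0, 0, -1], [0, 0, 0, 0, 0, 0, -1], [0, 0, 0, 0, 0, 0, -1], [0, 0, 0, 0, 0, 0, -1], [0, 0, 0, 0, 0, 0, -1]]
  ]
}}

```text
time_s: 42.63
position: [399.9, 140.7, 232.5]
eef_rot: [[0.273, 0.962, -0.0], [0.962, -0.273, -0.0], [-0.0, -0.0, -1.0]]
contact_force: [0.2, -0.1, 0.4]
gripper_width: 42.8
grip_force: 0.0
```

```bash
python3 look.py w16
python3 - <<'E'
from q import *
a=cv2.imread("pics/w16.png");cv2.imwrite("pics/w16b.png",cv2.resize(a,(800,600),interpolation=cv2.INTER_CUBIC))
E
```

```text
42.6333 [399.9 140.7 232.5] [ 0.273  0.962 -0.   ] 42.75178650365193
```

View pics/w16b.png

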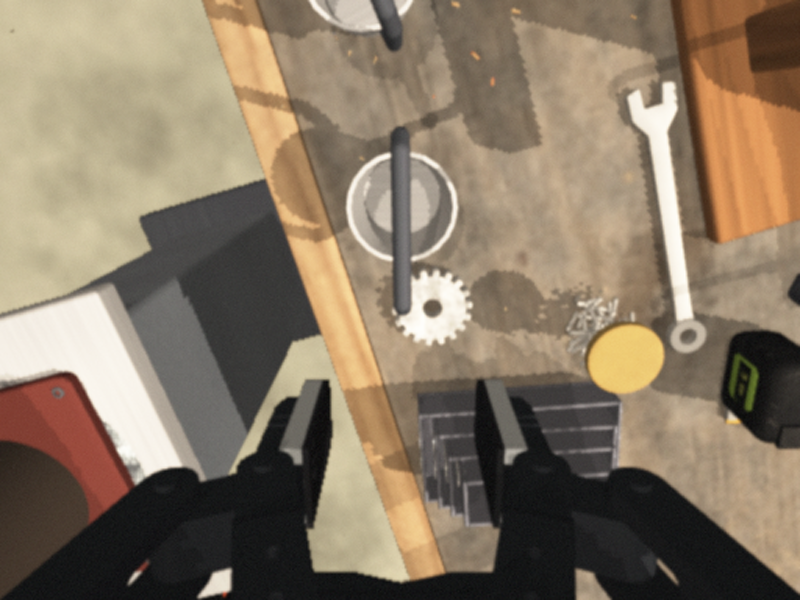

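The bar runs from (400,130) to (403,310) over the far pail, with its rim centre at (403,206). The jar stands upright at right and the nest is intact.

Run:
```python
from q import *
c=dict(np.load("w16.npz"));k=1/1.5625
A,B=onz(c,400*k,130*k,133),onz(c,403*k,310*k,133)
print(A,B,(A+B)/2,np.linalg.norm(A-B),"rim",onz(c,403*k,206*k,60))
d=(A-B)[:2];d/=np.linalg.norm(d);print(np.degrees(np.arctan2(d[1],d[0])))
r=onz(c,403*k,206*k,60)[:2];t=r-26*d
s=arm.read_state();R=s["eef_rot"];print(t,(R.T@(np.r_[t,95]-s["position"])/500),np.degrees(np.arctan2(R[1,0],R[0,0])))
```

```text
[419.29929877 213.2851007  133.        ] [395.21116621 123.54194306 133.        ] [407.25523249 168.41352188 133.        ] 92.91970982154314 rim [407.41072887 166.31527662  60.        ]
74.97526692823823
[400.67059324 141.20411233] [0.00120926 0.00135789 0.27510592] 74.18404633376154
```

Call:
{"api": "drive_tool", "payload": {
  "series": [
    [[0, 0.002, 0.0015, 0.06, 0, 0, -0.028], [0, 0.002, 0.0015, 0.13, 0, 0, -0.028], [0, 0.002, 0.0015, 0.19, 0, 0, -0.028], [0, 0.002, 0.0015, 0.24, 0, 0, -0.028], [0, 0.002, 0.0015, 0.27, 0, 0, -0.028], [0, 0.002, 0.0015, 0.291, 0, 0, -0.028], [0, 0.002, 0.0015, 0.291, 0, 0, -0.028], [0, 0.002, 0.0015, 0.291, 0, 0, -0.028], [0, 0.002, 0.0015, 0.291, 0, 0, -0.028], [0, 0.002, 0.0015, 0.291, 0, 0, -0.028], [0, 0.002, 0.0015, 0.291, 0, 0, -0.028], [0, 0.002, 0.0015, 0.291, 0, 0, -0.028], [1, 0.002, 0.0015, 0.291, 0, 0, -0.028], [1, 0.002, 0.0015, 0.291, 0, 0, -0.028], [1, 0.002, 0.0015, 0.291, 0, 0, -0.028], [1, 0.002, 0.0015, 0.291, 0, 0, -0.028], [1, 0.002, 0.0015, 0.291, 0, 0, -0.028], [1, 0.002, 0.0015, 0.291, 0, 0, -0.028], [1, 0.002, 0.0015, 0.291, 0, 0, -0.028]]
  ],
  "newtons": 60
}}

```text
time_s: 44.27
position: [400.9, 141.7, 87.4]
eef_rot: [[0.256, 0.967, 0.0], [0.967, -0.256, -0.0], [0.0, 0.0, -1.0]]
contact_force: [-1.6, -0.2, 5.3]
gripper_width: 7.5
grip_force: 58.8
```

Gripped. I lift, turn about 17° to line up with the hook and pre-position in front of the right hook.

Call:
{"api": "drive_tool", "payload": {
  "series": [
    [[1, 0, 0, -0.03, 0, 0, 0], [1, 0, 0, -0.07, 0, 0, 0], [1, 0, 0, -0.11, 0, 0, 0], [1, 0, 0, -0.15, 0, 0, 0], [1, 0, 0, -0.19, 0, 0, 0], [1, 0, 0, -0.22, 0, 0, 0], [1, 0, 0, -0.22, 0, 0, -0.1], [1, -0.01, 0.04, -0.22, 0, 0, -0.2], [1, -0.02, 0.08, -0.22, 0, 0, -0.3], [1, -0.03, 0.12, -0.22, 0, 0, -0.4], [1, -0.04, 0.16, -0.22, 0, 0, -0.5], [1, -0.05, 0.2, -0.22, 0, 0, -0.597], [1, -0.05, 0.241, -0.22, 0, 0, -0.597], [1, -0.05, 0.241, -0.22, 0, 0, -0.597], [1, -0.05, 0.241, -0.22, 0, 0, -0.597], [1, -0.05, 0.241, -0.22, 0, 0, -0.597], [1, -0.05, 0.241, -0.22, 0, 0, -0.597], [1, -0.05, 0.241, -0.22, 0, 0, -0.597], [1, -0.05, 0.241, -0.22, 0, 0, -0.597], [1, -0.05, 0.241, -0.22, 0, 0, -0.597]]
  ]
}}

```text
time_s: 45.93
position: [510.6, 87.0, 197.3]
eef_rot: [[-0.04, 0.999, 0.0], [0.999, 0.04, 0.0], [-0.0, 0.0, -1.0]]
contact_force: [-0.2, 0.5, -1.2]
gripper_width: 7.5
grip_force: 59.0
```

```bash
python3 look.py w17
python3 - <<'E'
from q import *
c=dict(np.load("w17.npz"))
sc,sd=arm.camera_info("scene"),arm.camera_info("side")
S,D=arm.grab_frame("scene"),arm.grab_frame("side");cv2.imwrite("pics/s17.png",S);cv2.imwrite("pics/d17.png",D)
s=arm.read_state();print(s["gripper_width"],s["grip_force"],s["contact_force"])
print("predicted hook tip/base in wrist:",[np.round(proj(c,p)) for p in [(554,116,211),(579,116,188),(650,118,195)]])
h=cv2.cvtColor(cv2.imread("pics/w17.png"),cv2.COLOR_BGR2HSV)
u,v=map(int,proj(c,(579,116,188)));print(u,v)
g=cv2.cvtColor(cv2.imread("pics/w17.png"),cv2.COLOR_BGR2GRAY)
for uu in range(max(0,u-30),min(512,u+70),10): 
    col=g[max(0,v-50):v+50,uu]; print(uu,col[::3].tolist())
E
```

```text
45.9333 [510.6  87.  197.3] [-0.04   0.999 -0.   ] 7.491216659792401
7.443606711217584 58.97795855998993 [ 0.07952049  0.14953265 -1.01506277]
predicted hook tip/base in wrist: [array([349., 191.]), array([383., 179.]), array([520., 184.])]
383 179
353 [124, 123, 119, 119, 119, 119, 116, 110, 109, 113, 111, 112, 96, 89, 115, 125, 130, 132, 130, 60, 50, 43, 44, 63, 86, 102, 108, 106, 134, 133, 154, 161, 157, 116]
363 [63, 65, 69, 77, 78, 80, 87, 93, 99, 107, 116, 122, 127, 132, 138, 143, 146, 160, 74, 67, 86, 102, 103, 127, 124, 128, 145, 153, 150, 151, 159, 163, 157, 155]
373 [169, 164, 163, 162, 164, 160, 160, 160, 160, 156, 156, 156, 156, 154, 155, 148, 136, 162, 59, 83, 107, 118, 115, 153, 131, 124, 147, 153, 156, 161, 161, 155, 151, 151]
383 [173, 174, 177, 178, 178, 174, 180, 178, 177, 175, 174, 173, 169, 170, 170, 166, 125, 130, 64, 89, 109, 112, 124, 155, 129, 128, 147, 154, 155, 153, 159, 160, 158, 151]
393 [163, 159, 159, 158, 161, 165, 165, 165, 164, 165, 163, 166, 164, 162, 160, 159, 132, 167, 60, 83, 101, 104, 110, 143, 133, 129, 131, 146, 155, 156, 153, 153, 150, 144]
40
[... 158 characters left out ...]
, 132, 132]
413 [158, 155, 151, 153, 147, 145, 146, 146, 143, 142, 141, 136, 139, 136, 137, 131, 130, 144, 72, 75, 93, 100, 96, 132, 140, 142, 138, 142, 141, 139, 139, 134, 134, 136]
423 [135, 139, 139, 138, 138, 141, 141, 142, 142, 143, 143, 144, 149, 147, 149, 147, 123, 134, 84, 69, 95, 104, 100, 164, 171, 171, 162, 156, 159, 165, 163, 175, 179, 173]
433 [138, 137, 136, 139, 138, 139, 136, 135, 138, 138, 143, 142, 147, 150, 160, 162, 130, 162, 116, 63, 91, 105, 101, 150, 177, 175, 174, 168, 175, 176, 175, 170, 166, 169]
443 [169, 162, 163, 160, 160, 163, 162, 162, 162, 161, 163, 164, 163, 165, 168, 160, 147, 164, 126, 63, 88, 103, 102, 135, 178, 179, 180, 172, 168, 170, 164, 166, 147, 115]
```

Run:
```python
from q import *
c=dict(np.load("w17.npz"))
print(onz(c,373,189.5,187),onz(c,443,191,187))
g=cv2.cvtColor(cv2.imread("pics/w17.png"),cv2.COLOR_BGR2GRAY)
for v in (180,184,188,192,196,200,204,208): print(v,g[v,310:376:2].tolist())
```

```text
[574.64071388 109.53738354 187.        ] [614.13934625 110.17857891 187.        ]
180 [192, 246, 237, 136, 121, 108, 75, 68, 85, 215, 243, 246, 249, 251, 231, 127, 124, 124, 120, 121, 123, 128, 135, 135, 133, 145, 157, 159, 159, 159, 162, 163, 159]
184 [231, 247, 194, 119, 117, 93, 74, 71, 99, 228, 244, 247, 249, 251, 213, 128, 130, 125, 123, 118, 116, 117, 113, 89, 62, 55, 53, 57, 59, 61, 63, 64, 67]
188 [239, 242, 140, 115, 107, 93, 74, 73, 123, 234, 244, 247, 250, 250, 184, 129, 129, 124, 98, 64, 48, 45, 51, 56, 63, 71, 75, 82, 88, 95, 100, 100, 99]
192 [246, 173, 119, 120, 113, 98, 77, 84, 150, 239, 244, 248, 250, 248, 153, 126, 98, 40, 37, 40, 43, 45, 46, 66, 86, 93, 98, 102, 108, 120, 120, 120, 120]
196 [177, 120, 127, 137, 133, 117, 97, 94, 171, 241, 246, 249, 250, 246, 143, 125, 77, 38, 40, 44, 45, 48, 49, 51, 82, 104, 108, 113, 118, 126, 130, 131, 139]
200 [122, 123, 128, 130, 124, 106, 83, 84, 173, 229, 236, 239, 242, 207, 111, 110, 91, 43, 52, 60, 63, 74, 80, 83, 81, 113, 122, 122, 133, 142, 140, 137, 134]
204 [107, 108, 109, 111, 122, 96, 87, 88, 208, 238, 242, 245, 247, 196, 133, 130, 114, 62, 61, 70, 85, 100, 105, 110, 105, 112, 127, 132, 133, 133, 132, 128, 123]
208 [108, 105, 112, 122, 121, 101, 103, 112, 230, 245, 248, 250, 250, 189, 146, 141, 134, 119, 76, 78, 91, 103, 112, 117, 128, 145, 144, 149, 150, 150, 149, 150, 150]
```

The rod in the wrist view sits at y≈110 (z=187) and the tip at x≈555. I lower slightly, move over the tip and stop above rest.

Call:
{"api": "drive_tool", "payload": {
  "series": [
    [[1, -0.006, 0, 0.008, 0, 0, 0], [1, -0.013, 0, 0.016, 0, 0, 0], [1, -0.013, 0.02, 0.016, 0, 0, 0], [1, -0.013, 0.04, 0.016, 0, 0, 0], [1, -0.013, 0.06, 0.016, 0, 0, 0], [1, -0.013, 0.08, 0.016, 0, 0, 0], [1, -0.013, 0.1, 0.016, 0, 0, 0], [1, -0.013, 0.12, 0.016, 0, 0, 0], [1, -0.013, 0.144, 0.016, 0, 0, 0], [1, -0.013, 0.144, 0.016, 0, 0, 0], [1, -0.013, 0.144, 0.016, 0, 0, 0], [1, -0.013, 0.144, 0.016, 0, 0, 0], [1, -0.013, 0.144, 0.016, 0, 0, 0], [1, -0.013, 0.144, 0.016, 0, 0, 0], [1, -0.013, 0.144, 0.016, 0, 0, 0]]
  ]
}}

```text
time_s: 47.33
position: [582.9, 83.1, 189.2]
eef_rot: [[-0.039, 0.999, 0.0], [0.999, 0.039, 0.0], [0.0, 0.0, -1.0]]
contact_force: [0.1, -0.5, -2.3]
gripper_width: 7.7
grip_force: 59.0
```

Call:
{"api": "drive_tool", "payload": {
  "series": [
    [[1, 0, 0, 0.02, 0, 0, 0], [1, 0, 0, 0.04, 0, 0, 0], [1, 0, 0, 0.055, 0, 0, 0], [1, 0, 0, 0.066, 0, 0, 0], [1, 0, 0, 0.066, 0, 0, 0], [1, 0, 0, 0.066, 0, 0, 0], [1, 0, 0, 0.066, 0, 0, 0]]
  ]
}}

```text
time_s: 47.92
position: [583.2, 83.0, 156.2]
eef_rot: [[-0.04, 0.999, 0.0], [0.999, 0.04, -0.0], [-0.0, 0.0, -1.0]]
contact_force: [0.6, -0.4, -1.2]
gripper_width: 7.5
grip_force: 59.1
```

Call:
{"api": "drive_tool", "payload": {
  "series": [
    [[1, 0, 0, 0.003, 0, 0, 0], [1, 0, 0, 0.006, 0, 0, 0], [1, 0, 0, 0.007, 0, 0, 0], [1, 0, 0, 0.007, 0, 0, 0], [1, 0, 0, 0.007, 0, 0, 0]]
  ]
}}

```text
time_s: 48.33
position: [583.6, 83.0, 153.4]
eef_rot: [[-0.039, 0.999, 0.001], [0.999, 0.039, -0.0], [-0.0, 0.001, -1.0]]
contact_force: [-0.9, -0.6, 2.2]
gripper_width: 7.7
grip_force: 59.5
```

Contact with the hook, so I open and rise.

Call:
{"api": "drive_tool", "payload": {
  "series": [
    [[0.6, 0, 0, 0, 0, 0, 0], [0.3, 0, 0, 0, 0, 0, 0], [0.1, 0, 0, 0, 0, 0, 0], [0.1, 0, 0, 0, 0, 0, 0], [0.1, 0, 0, 0, 0, 0, 0], [0.1, 0, 0, -0.03, 0, 0, 0], [0.1, 0, 0, -0.06, 0, 0, 0], [0.1, 0, 0, -0.1, 0, 0, 0], [0.1, 0, 0, -0.16, 0, 0, 0], [0.1, 0, 0, -0.22, 0, 0, 0], [0.1, 0, 0, -0.22, 0, 0, 0], [0.1, 0, 0, -0.22, 0, 0, 0], [0.1, 0, 0, -0.22, 0, 0, 0], [0.1, 0, 0, -0.22, 0, 0, 0]]
  ]
}}

```text
time_s: 49.5
position: [582.3, 83.1, 260.9]
eef_rot: [[-0.04, 0.999, -0.003], [0.999, 0.04, -0.0], [0.0, -0.003, -1.0]]
contact_force: [0.2, 0.9, -0.1]
gripper_width: 38.5
grip_force: 0.0
```

```bash
python3 look.py w18
python3 - <<'E'
from q import *
c=dict(np.load("w18.npz"));g=cv2.cvtColor(cv2.imread("pics/w18.png"),cv2.COLOR_BGR2GRAY)
A,B=proj(c,(584,64,200)),proj(c,(580,156,200));print("bar pred",np.round(A),np.round(B),"mid",np.round(proj(c,(582,110,200))))
for f in (0,.15,.3,.7,.85,1):
    u,v=np.array(A)+(np.array(B)-A)*f;u,v=int(u),int(v);print(v,u,g[v,u-30:u+31:2].tolist())
for n in("scene","side"):
    ci=arm.camera_info(n);im=arm.grab_frame(n);cv2.imwrite(f"pics/{n}18.png",im)
    h=cv2.cvtColor(im,cv2.COLOR_BGR2GRAY);old=cv2.cvtColor(cv2.imread(f"pics/{n}0.png"),cv2.COLOR_BGR2GRAY)
    for p in [(582,110,196),(582,110,101)]:
        u,v=map(int,proj(ci,p));print(n,u,v,h[v-3:v+4:3,u-12:u+13:3].tolist())
E
```

```text
49.5 [582.3  83.1 260.9] [-0.04   0.999  0.   ] 38.5304638822079
bar pred [259. 218.] [259.  88.] mid [259. 157.]
217 259 [150, 155, 161, 159, 157, 154, 146, 119, 98, 99, 99, 105, 100, 79, 86, 99, 104, 115, 178, 180, 167, 142, 113, 107, 101, 101, 100, 99, 101, 104, 101]
198 259 [128, 108, 107, 107, 120, 130, 132, 136, 137, 119, 93, 77, 62, 82, 105, 116, 128, 118, 112, 159, 174, 195, 96, 97, 105, 105, 139, 152, 160, 164, 169]
178 259 [144, 136, 132, 128, 130, 128, 130, 131, 124, 117, 107, 103, 71, 79, 103, 118, 126, 118, 119, 228, 242, 237, 127, 112, 112, 115, 119, 117, 118, 119, 120]
126 258 [185, 186, 175, 159, 159, 163, 160, 159, 169, 192, 194, 200, 182, 77, 86, 107, 118, 121, 118, 106, 150, 162, 167, 197, 197, 197, 199, 185, 179, 159, 109]
107 258 [139, 159, 178, 239, 247, 240, 227, 236, 195, 166, 168, 167, 153, 70, 83, 107, 116, 125, 117, 106, 149, 168, 166, 166, 168, 162, 149, 170, 194, 182, 128]
87 258 [122, 121, 123, 124, 161, 168, 170, 167, 174, 178, 177, 173, 173, 116, 60, 65, 67, 75, 77, 118, 241, 247, 249, 249, 203, 141, 114, 112, 109, 117, 121]
scene 197 195 [[115, 125, 188, 192, 167, 104, 87, 85, 85], [144, 142, 113, 134, 101, 188, 97, 88, 75], [143, 141, 146, 109, 120, 106, 82, 90, 76]]
scene 199 214 [[171, 99, 162, 166, 168, 168, 157, 177, 156], [175, 92, 161, 167, 156, 167, 213, 140, 234], [181, 96, 125, 179, 178, 153, 147, 227, 198]]
side 218 205 [[71, 80, 169, 171, 155, 77, 179, 108, 174], [92, 116, 156, 170, 112, 59, 160, 106, 180], [128, 162, 133, 89, 82, 84, 75, 146, 147]]
side 218 231 [[90, 149, 157, 69, 150, 170, 167, 208, 149], [78, 129, 136, 69, 149, 164, 150, 138, 112], [149, 150, 104, 67, 150, 159, 148, 135, 89]]
```

The bar lies where predicted over the right hook: a dark band at u≈255–270, v 87–217, whose width matches z≈200. Now the near pail.

Call:
{"api": "drive_tool", "payload": {
  "series": [
    [[0, 0.08, -0.06, 0, 0, 0, 0], [0, 0.16, -0.12, 0, 0, 0, 0], [0, 0.24, -0.18, 0, 0, 0, 0], [0, 0.32, -0.24, 0.03, 0, 0, 0], [0, 0.394, -0.302, 0.06, 0, 0, 0], [0, 0.394, -0.302, 0.06, 0, 0, 0], [0, 0.394, -0.302, 0.06, 0, 0, 0], [0, 0.394, -0.302, 0.06, 0, 0, 0], [0, 0.394, -0.302, 0.06, 0, 0, 0], [0, 0.394, -0.302, 0.06, 0, 0, 0], [0, 0.394, -0.302, 0.06, 0, 0, 0], [0, 0.394, -0.302, 0.06, 0, 0, 0]]
  ]
}}

```text
time_s: 50.65
position: [425.5, 273.0, 232.9]
eef_rot: [[-0.037, 0.999, 0.0], [0.999, 0.037, 0.0], [-0.0, 0.0, -1.0]]
contact_force: [0.0, -0.2, -0.4]
gripper_width: 43.0
grip_force: 0.0
```

```bash
python3 look.py w19
python3 - <<'E'
from q import *
c=dict(np.load("w19.npz"));a=cv2.imread("pics/w19.png")
h=cv2.cvtColor(a,cv2.COLOR_BGR2HSV);g=cv2.cvtColor(a,cv2.COLOR_BGR2GRAY)
print("pred bar",[np.round(proj(c,p)) for p in[(425,265,133),(421,336,133),(423,300,60)]])
print("bar colour ref w18",cv2.cvtColor(cv2.imread("pics/w18.png"),cv2.COLOR_BGR2HSV)[107:127:6,255:270:3].tolist())
for v in range(60,230,10): print(v,g[v,200:320:3].tolist())
E
```

```text
50.65 [425.5 273.  232.9] [-0.037  0.999 -0.   ] 42.96835529995131
pred bar [array([257., 187.]), array([255.,  99.]), array([256., 131.])]
bar colour ref w18 [[[0, 4, 71], [12, 12, 109], [10, 6, 123], [12, 11, 119], [13, 15, 116]], [[30, 3, 76], [10, 7, 105], [15, 4, 122], [0, 8, 123], [14, 23, 120]], [[10, 10, 76], [10, 7, 110], [15, 8, 124], [170, 6, 120], [15, 17, 121]], [[0, 7, 75], [10, 7, 107], [0, 4, 122], [0, 8, 122], [12, 26, 127]]]
60 [112, 112, 119, 117, 115, 122, 126, 156, 164, 172, 169, 165, 162, 152, 161, 172, 165, 155, 154, 164, 169, 173, 165, 160, 154, 149, 147, 145, 147, 150, 112, 107, 106, 107, 103, 102, 116, 111, 111, 100]
70 [105, 110, 115, 119, 124, 128, 124, 117, 124, 127, 119, 120, 152, 153, 158, 166, 164, 163, 157, 153, 155, 158, 154, 154, 154, 142, 142, 144, 149, 153, 111, 115, 109, 113, 110, 106, 108, 105, 104, 114]
80 [104, 104, 107, 118, 122, 126, 130, 123, 121, 124, 119, 120, 122, 114, 61, 62, 65, 70, 87, 156, 163, 162, 155, 136, 134, 131, 143, 140, 143, 138, 107, 105, 112, 110, 112, 106, 106, 107, 103, 104]
90 [103, 103, 101, 109, 120, 124, 123, 115, 11
[... 2091 characters left out ...]
94, 118, 136, 151, 161, 152, 118, 111, 110, 115, 105, 106, 116, 115, 111, 114, 121, 122, 120]
200 [146, 145, 143, 150, 156, 159, 158, 150, 153, 139, 106, 103, 95, 102, 111, 120, 126, 137, 132, 166, 167, 156, 131, 147, 139, 116, 120, 117, 117, 109, 108, 101, 103, 115, 113, 114, 126, 126, 120, 126]
210 [142, 136, 138, 150, 161, 157, 156, 152, 150, 147, 138, 104, 103, 102, 152, 157, 155, 164, 162, 153, 136, 99, 94, 97, 98, 100, 104, 117, 119, 125, 123, 119, 114, 111, 115, 112, 118, 119, 123, 120]
220 [153, 142, 140, 138, 142, 143, 143, 143, 145, 156, 156, 117, 102, 110, 124, 153, 152, 148, 147, 149, 104, 96, 90, 95, 100, 107, 112, 112, 113, 124, 126, 115, 109, 111, 110, 115, 117, 117, 124, 123]
```

Run:
```python
from q import *
c=dict(np.load("w19.npz"))
A,B=onz(c,247.5,79,133),onz(c,261.5,193,133)
print(A,B,(A+B)/2,np.linalg.norm(A-B),"rim",onz(c,255,126,60))
d=(A-B)[:2];d/=np.linalg.norm(d);an=np.degrees(np.arctan2(d[1],d[0]));t=((A+B)/2)[:2]-26*d
s=arm.read_state();R=s["eef_rot"];th=np.degrees(np.arctan2(R[1,0],R[0,0]));print(an,th,t,R.T@(np.r_[t,87.4]-s["position"])/500,"rz",-np.radians(an-th)/.5)
```

```text
[415.03603667 350.76390755 133.        ] [429.23606908 259.9907046  133.        ] [422.13605288 305.37730608 133.        ] 91.87717503902496 rim [421.71108265 305.31938907  60.        ]
98.89096061904556 92.15007017851909 [426.15447032 279.68971527] [0.01308501 0.00200366 0.29077408] rz -0.23530146540679583
```

Bar length is 92 and the rim centre coincides at (422,305), as expected. I descend and grip.

Call:
{"api": "drive_tool", "payload": {
  "series": [
    [[0, 0.013, 0.002, 0.04, 0, 0, -0.235], [0, 0.013, 0.002, 0.1, 0, 0, -0.235], [0, 0.013, 0.002, 0.16, 0, 0, -0.235], [0, 0.013, 0.002, 0.22, 0, 0, -0.235], [0, 0.013, 0.002, 0.26, 0, 0, -0.235], [0, 0.013, 0.002, 0.291, 0, 0, -0.235], [0, 0.013, 0.002, 0.291, 0, 0, -0.235], [0, 0.013, 0.002, 0.291, 0, 0, -0.235], [0, 0.013, 0.002, 0.291, 0, 0, -0.235], [0, 0.013, 0.002, 0.291, 0, 0, -0.235], [0, 0.013, 0.002, 0.291, 0, 0, -0.235], [0, 0.013, 0.002, 0.291, 0, 0, -0.235], [1, 0.013, 0.002, 0.291, 0, 0, -0.235], [1, 0.013, 0.002, 0.291, 0, 0, -0.235], [1, 0.013, 0.002, 0.291, 0, 0, -0.235], [1, 0.013, 0.002, 0.291, 0, 0, -0.235], [1, 0.013, 0.002, 0.291, 0, 0, -0.235], [1, 0.013, 0.002, 0.291, 0, 0, -0.235], [1, 0.013, 0.002, 0.291, 0, 0, -0.235]]
  ],
  "newtons": 60
}}

```text
time_s: 52.28
position: [425.5, 280.5, 87.5]
eef_rot: [[-0.156, 0.988, 0.0], [0.988, 0.156, 0.0], [0.0, 0.001, -1.0]]
contact_force: [-2.0, -1.1, 4.5]
gripper_width: 7.6
grip_force: 58.8
```

Call:
{"api": "drive_tool", "payload": {
  "series": [
    [[1, 0, 0, -0.03, 0, 0, 0], [1, 0, 0, -0.07, 0, 0, 0], [1, 0, 0, -0.11, 0, 0, 0], [1, 0, 0, -0.15, 0, 0, 0], [1, 0, 0, -0.19, 0, 0, 0], [1, 0, 0, -0.22, 0, 0, 0], [1, 0, 0, -0.22, 0, 0, 0.1], [1, -0.03, 0.04, -0.22, 0, 0, 0.237], [1, -0.06, 0.08, -0.22, 0, 0, 0.237], [1, -0.085, 0.12, -0.22, 0, 0, 0.237], [1, -0.085, 0.14, -0.22, 0, 0, 0.237], [1, -0.085, 0.14, -0.22, 0, 0, 0.237], [1, -0.085, 0.14, -0.22, 0, 0, 0.237], [1, -0.085, 0.14, -0.22, 0, 0, 0.237], [1, -0.085, 0.14, -0.22, 0, 0, 0.237], [1, -0.085, 0.14, -0.22, 0, 0, 0.237], [1, -0.085, 0.14, -0.22, 0, 0, 0.237]]
  ]
}}

```text
time_s: 53.7
position: [500.4, 249.8, 197.2]
eef_rot: [[-0.039, 0.999, 0.0], [0.999, 0.039, 0.0], [0.0, 0.0, -1.0]]
contact_force: [-0.9, -0.3, -2.6]
gripper_width: 7.7
grip_force: 58.9
```

```bash
python3 look.py w20
python3 - <<'E'
from q import *
c=dict(np.load("w20.npz"))
print([np.round(proj(c,p)) for p in [(548,279.5,211),(573,279.5,187),(620,281,187)]])
g=cv2.cvtColor(cv2.imread("pics/w20.png"),cv2.COLOR_BGR2GRAY)
u,v=map(int,proj(c,(573,279.5,187)))
for uu in range(u-40,min(u+70,511),10): print(uu,v-45,g[v-45:v+46,uu][::3].tolist())
u,v=map(int,proj(c,(548,279.5,211)))
for vv in range(v-16,v+21,4): print(vv,u-30,g[vv,u-30:u+41:2].tolist())
E
```

```text
53.7 [500.4 249.8 197.2] [-0.039  0.999  0.   ] 7.691629330312567
[array([357., 190.]), array([390., 178.]), array([475., 178.])]
350 132 [107, 122, 103, 106, 105, 110, 105, 108, 109, 107, 105, 113, 115, 115, 115, 97, 43, 33, 42, 59, 86, 85, 84, 101, 105, 109, 203, 189, 155, 137, 119]
360 132 [109, 106, 104, 103, 100, 101, 102, 90, 92, 95, 94, 81, 82, 73, 44, 44, 45, 46, 69, 90, 103, 99, 79, 70, 77, 81, 88, 97, 102, 110, 115]
370 132 [139, 143, 146, 147, 150, 152, 158, 158, 160, 160, 147, 111, 108, 64, 65, 83, 98, 102, 112, 114, 103, 90, 88, 109, 110, 110, 111, 107, 109, 130, 160]
380 132 [155, 155, 153, 150, 148, 148, 145, 144, 142, 140, 141, 139, 108, 54, 82, 102, 116, 95, 103, 106, 104, 82, 83, 101, 110, 108, 104, 106, 104, 100, 105]
390 132 [163, 164, 164, 162, 163, 164, 162, 162, 163, 166, 166, 168, 149, 59, 87, 104, 106, 99, 116, 115, 113, 90, 92, 101, 113, 115, 115, 119, 114, 117, 115]
400 132 [171, 167, 168, 169, 170, 167, 169, 171, 169, 170, 169, 166, 161, 58, 79, 96, 100, 88, 110, 109, 78, 58, 53, 52, 53, 49, 55, 53, 54, 51, 49]
410 132 [153, 155, 155, 153, 155, 154, 157, 1
[... 1743 characters left out ...]
6, 143, 148, 146, 142, 138, 131, 121, 115, 82, 83, 83, 84, 81, 72, 70, 74, 82, 80, 80, 87, 89, 88, 87, 77, 80, 83, 85, 87, 88, 92, 90, 92, 90, 69, 52]
202 327 [167, 164, 166, 165, 164, 158, 140, 143, 136, 112, 106, 104, 106, 106, 101, 72, 60, 87, 103, 100, 114, 112, 108, 108, 100, 104, 108, 110, 110, 112, 115, 112, 111, 108, 68, 53]
206 327 [138, 167, 153, 156, 159, 123, 103, 100, 101, 112, 109, 104, 102, 100, 103, 66, 62, 100, 137, 121, 117, 111, 109, 104, 101, 104, 109, 110, 110, 115, 115, 116, 117, 107, 59, 52]
210 327 [240, 236, 155, 155, 142, 108, 93, 95, 160, 237, 240, 235, 148, 104, 102, 63, 68, 112, 143, 142, 110, 108, 110, 99, 100, 107, 108, 102, 112, 115, 112, 115, 118, 96, 60, 55]
```

The rod and tip are right where predicted (y≈280, tip x≈548). I hang the second pail.

Call:
{"api": "drive_tool", "payload": {
  "series": [
    [[1, 0.0015, 0, 0.008, 0, 0, 0], [1, 0.0015, 0, 0.016, 0, 0, 0], [1, 0.0015, 0.02, 0.016, 0, 0, 0], [1, 0.0015, 0.04, 0.016, 0, 0, 0], [1, 0.0015, 0.06, 0.016, 0, 0, 0], [1, 0.0015, 0.08, 0.016, 0, 0, 0], [1, 0.0015, 0.1, 0.016, 0, 0, 0], [1, 0.0015, 0.12, 0.016, 0, 0, 0], [1, 0.0015, 0.151, 0.016, 0, 0, 0], [1, 0.0015, 0.151, 0.016, 0, 0, 0], [1, 0.0015, 0.151, 0.016, 0, 0, 0], [1, 0.0015, 0.151, 0.016, 0, 0, 0], [1, 0.0015, 0.151, 0.016, 0, 0, 0], [1, 0.0015, 0.151, 0.016, 0, 0, 0], [1, 0.0015, 0.151, 0.016, 0, 0, 0]]
  ]
}}

```text
time_s: 55.0
position: [576.0, 253.2, 189.3]
eef_rot: [[-0.039, 0.999, 0.0], [0.999, 0.039, 0.0], [0.0, 0.0, -1.0]]
contact_force: [0.2, 0.5, -1.8]
gripper_width: 7.8
grip_force: 58.9
```

Call:
{"api": "drive_tool", "payload": {
  "series": [
    [[1, 0, 0, 0.02, 0, 0, 0], [1, 0, 0, 0.04, 0, 0, 0], [1, 0, 0, 0.055, 0, 0, 0], [1, 0, 0, 0.066, 0, 0, 0], [1, 0, 0, 0.07, 0, 0, 0], [1, 0, 0, 0.073, 0, 0, 0], [1, 0, 0, 0.073, 0, 0, 0], [1, 0, 0, 0.073, 0, 0, 0], [1, 0, 0, 0.073, 0, 0, 0]]
  ]
}}

```text
time_s: 55.75
position: [575.9, 252.8, 153.3]
eef_rot: [[-0.039, 0.999, -0.001], [0.999, 0.039, -0.001], [-0.001, -0.001, -1.0]]
contact_force: [-4.8, -2.4, 4.8]
gripper_width: 7.4
grip_force: 59.6
```

Contact on the hook, so I open and rise, then check both pails and the nest with the cameras.

Call:
{"api": "drive_tool", "payload": {
  "series": [
    [[0.6, 0, 0, 0, 0, 0, 0], [0.3, 0, 0, 0, 0, 0, 0], [0.1, 0, 0, 0, 0, 0, 0], [0.1, 0, 0, 0, 0, 0, 0], [0.1, 0, 0, 0, 0, 0, 0], [0.1, 0, 0, -0.03, 0, 0, 0], [0.1, 0, 0, -0.06, 0, 0, 0], [0.1, 0, 0, -0.1, 0, 0, 0], [0.1, 0, 0, -0.16, 0, 0, 0], [0.1, 0, 0, -0.22, 0, 0, 0], [0.1, 0, 0, -0.26, 0, 0, 0], [0.1, 0, 0, -0.26, 0, 0, 0], [0.1, 0, 0, -0.26, 0, 0, 0], [0.1, 0, 0, -0.26, 0, 0, 0], [0.1, 0, 0, -0.26, 0, 0, 0], [0.1, 0, 0, -0.26, 0, 0, 0], [0.1, 0, 0, -0.26, 0, 0, 0], [0.1, 0, 0, -0.26, 0, 0, 0]]
  ]
}}

```text
time_s: 57.25
position: [576.0, 253.0, 281.6]
eef_rot: [[-0.038, 0.999, -0.002], [0.999, 0.038, -0.0], [-0.0, -0.002, -1.0]]
contact_force: [-1.1, -0.9, -0.4]
gripper_width: 38.6
grip_force: 0.0
```

```bash
python3 look.py w21
python3 - <<'E'
from q import *
c=dict(np.load("w21.npz"));g=cv2.cvtColor(cv2.imread("pics/w21.png"),cv2.COLOR_BGR2GRAY)
A,B=proj(c,(577,234,200)),proj(c,(573,326,200));print("bar pred",np.round(A),np.round(B))
for f in (0,.15,.3,.7,.85,1):
    u,v=np.array(A)+(np.array(B)-A)*f;u,v=int(u),int(v);print(v,u,g[v,u-30:u+31:2].tolist())
# right pail: compare scene views before / now; jar lid by colour
sc=arm.camera_info("scene");im=arm.grab_frame("scene");old=cv2.imread("pics/scene18.png")
u,v=map(int,proj(sc,(582,110,150)));d=cv2.absdiff(im,old)[v-30:v+31,u-20:u+21].max(2);print("right pail change px",(d>40).sum(),"of",d.size)
m=cv2.inRange(cv2.cvtColor(im,cv2.COLOR_BGR2HSV),(15,120,120),(32,255,255))
n,l,st,ce=cv2.connectedComponentsWithStats(m)
for i in range(1,n):
    if st[i,4]>60: print(st[i,4],ce[i].round(),onz(sc,*ce[i],73).round())
E
```

```text
57.25 [576.  253.  281.6] [-0.038  0.999 -0.   ] 38.61270701495707
bar pred [258. 207.] [257.  87.]
207 258 [112, 115, 114, 116, 126, 166, 175, 175, 171, 171, 172, 173, 173, 167, 104, 84, 89, 101, 229, 237, 236, 239, 234, 153, 115, 110, 113, 113, 108, 109, 155]
189 258 [161, 168, 173, 178, 176, 173, 174, 181, 181, 174, 178, 180, 151, 73, 94, 110, 121, 125, 104, 129, 133, 97, 84, 210, 245, 246, 206, 119, 107, 96, 147]
171 257 [165, 172, 178, 181, 177, 179, 178, 179, 180, 160, 146, 154, 156, 88, 81, 104, 115, 124, 113, 119, 150, 141, 133, 134, 107, 93, 92, 98, 91, 78, 83]
122 257 [232, 189, 158, 91, 133, 162, 163, 161, 164, 166, 187, 195, 183, 81, 85, 105, 117, 122, 112, 119, 161, 170, 199, 198, 199, 200, 187, 179, 167, 138, 105]
104 257 [129, 135, 171, 179, 197, 232, 245, 235, 165, 142, 155, 159, 146, 72, 85, 105, 116, 121, 111, 108, 156, 156, 158, 156, 146, 151, 185, 195, 168, 126, 91]
86 257 [120, 119, 117, 115, 124, 159, 172, 172, 177, 180, 177, 173, 168, 103, 60, 64, 64, 71, 77, 120, 182, 182, 178, 176, 167, 114, 108, 112, 123, 128, 95]
right pail change px 76 of 2501
61 [326. 153.] [ 337. -479.   73.]
383 [149. 255.] [639. 317.  73.]
99 [ 41. 277.] [872. 554.  73.]
```

Run:
```python
from q import *
sc=arm.camera_info("side");im=arm.grab_frame("side");old=cv2.imread("pics/side18.png")
for n,p in [("nest",(443,-56,60)),("jar",(525,25,40)),("right",(582,110,130))]:
    u,v=map(int,proj(sc,p));d=cv2.absdiff(im,old)[v-15:v+16,u-22:u+23].max(2);print(n,u,v,(d>40).sum(),"of",d.size)
u,v=map(int,proj(sc,(525,25,73)));print(cv2.cvtColor(im,cv2.COLOR_BGR2HSV)[v-3:v+4:2,u-8:u+9:4].tolist())
s=arm.read_state();print(s["time_s"],s["contact_force"],np.abs(s["joint_vel"]).max())
```

```text
nest 268 222 0 of 1395
jar 241 236 0 of 1395
right 218 223 49 of 1395
[[[17, 62, 174], [18, 62, 173], [18, 77, 186], [17, 72, 191], [5, 12, 125]], [[18, 58, 153], [20, 132, 212], [19, 132, 213], [19, 134, 215], [15, 23, 110]], [[17, 70, 175], [19, 131, 216], [20, 135, 215], [20, 133, 215], [17, 78, 143]], [[17, 65, 156], [19, 135, 214], [19, 137, 214], [20, 133, 216], [16, 70, 134]]]
57.4 [-0.13935624  0.42436404  0.55833806] 0.002482423107572695
```

```bash
python3 -c "
from cell import arm
print(arm.hand_in())"
```

```text
the job is handed in; nothing more can be done
None
```

The job is handed in at about 57 s of the 210 s; the hand-in gave no verdict. By my last camera checks the jar stands upright on the bench, boxes 2, 3 and 4 are nested in box 1, and one pail hangs on each hook.

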